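# Lay the weight bar in its case and let the lid down

### The job

Lift the square weight bar out of the wash stand, stand it against the long steel edge of the landing board and tip it over that edge so that it lies on the board, let go; then pick it up lying and lay it on its side in the open case. After that, break the lid's locked folding stay by pressing its knuckle down, take the lid by its bar handle and lower it gently until it is fully shut, without letting it fall. Do not drop the bar or disturb the other things.

Things in the scene. Friction and masses are not known exactly. Their poses are not given: they have to be found in the camera images.
- bar_weight: loose square steel weight bar, 34 x 34 x 96 mm, 0.6 to 0.9 kg, with a 6 mm wide, 2 mm deep groove round it 77 to 83 mm above its foot; origin at the centre of its foot, z along its length to the grooved end, x and y square to its flat sides. It starts upright in one pocket of the wash stand, turned at any angle.
- stand: fixed white plastic wash stand with two square pockets side by side along its y, centres at y = -40 and +40 mm; each is 48 mm square inside, its floor 5 mm and its rim 27 mm above the worktop; origin centre of underside. One pocket holds the weight bar, the other the round weight.
- round_weight: bystander: round steel weight with a knob, 42 mm across, 53 mm high, in the other pocket; origin centre of its foot
- board: fixed white landing board with grey rubber top, 120 (x) x 130 (y) x 12 mm high, screwed to the worktop. Origin on the worktop at the middle of its steel-faced edge, the fence; its x axis points from that edge across the board, so the bar is stood on the worktop at negative x against the edge (bar centre about x = -18 mm) and its upper part is pushed toward +x; it then pivots over the edge and falls flat on the board with its foot overhanging some 12 mm.
- case: fixed open stainless case, 200 (x) x 240 (y) x 80 mm high, walls 4 mm, inner floor 7 mm above the worktop; origin centre of underside; hinge along y on its +x (far) rim. The folding stay works inside it beside the -y wall: the lid shuts only if the strip between y = -116 and -60 mm is left clear. A standing bar is too tall for the lid; a lying one fits.
- lid (a joint): lid angle in rad: 0 = as found, open 89 degrees and held by the locked stay; 1.55 = fully shut. The lid is 200 x 240 mm, 0.8 kg. Hinge and knuckle friction hold it where it is left while it stands steeper than roughly 70 degrees; lower down it falls unless held.
- lid_hinge (a point): point on the hinge axis (along the case's y) at the middle of the far rim, 80 mm above the worktop
- lid_handle (a point): middle of the lid's round bar handle: 12 mm thick, 110 mm long, along the case's y, 240 mm from the hinge and 40 mm beyond the lid's front edge, so fingers fit on both sides; it turns freely in a pinch as the lid goes down
- knuckle (a joint): fold of the stay at its knuckle in rad: 0 = locked against its stop; about 0.3 mirrors it past straight; more is folded (broken); about 2.8 when the lid is shut. It folds only if the knuckle is pressed down; friction takes 3 to 5 N, and it stays where it is left. Some 20 mm of downward travel breaks it.
- knuckle_pin (a point): centre of the knuckle's pin, a dark steel cylinder 16 mm across, 30 mm long along the case's y, 31 mm inside the -y wall, about 110 mm above the worktop while locked. The open lid's handle stands some 100 mm behind it and 210 mm higher: a tool leaning a little away from the lid (about 10 degrees) keeps the wrist clear.
- cup: bystander: lidded sample cup, 50 mm across, 46 mm high; origin centre of underside
- follower_a: bystander: white mould disc, 101 mm across, 13 mm high; origin centre of underside
- stay_pivot (a point): lower pivot of the stay, on a bracket inside the case. The lower link, 62 mm from here to the pin, rises at about 42 degrees toward the hinge side while locked, so the pin swings down and toward the hinge as it is pressed. The upper link, about 108 mm, runs from the pin to the lid.
Things that resemble listed ones, but are neither listed nor needed, are in the scene too. What is shaped like the bar_weight but green, pink or turquoise is not meant.

How it is judged (in metres and radians):
On the way, in this order (a step that is already met when the one before it is completed fails the run):
1. the weight bar lies on the landing board, let go (angle between bar_weight's own z axis and vertical between 1.4 and 1.74 rad and height (world z) of bar_weight between 0.02 and 0.04 m and x of bar_weight in the frame of board between -0.06 and 0.12 m and y of bar_weight in the frame of board between -0.09 and 0.09 m and contact force between bar_weight and board above 2 N and contact force between the fingers and bar_weight below 0.1 N and linear speed of bar_weight below 0.03 m/s), for 0.2 s.
2. the weight bar lies on its side in the open case, let go (angle between bar_weight's own z axis and vertical between 1.4 and 1.74 rad and height (world z) of bar_weight below 0.04 m and x of bar_weight in the frame of case between -0.1 and 0.1 m and y of bar_weight in the frame of case between -0.12 and 0.12 m and contact force between the fingers and bar_weight below 0.1 N and linear speed of bar_weight below 0.03 m/s), for 0.2 s.
3. the stay is broken at its knuckle while the lid still stands open (value of joint knuckle above 0.4 rad and value of joint lid below 0.5 rad), for 0.1 s.
At the end, for the whole second after the job is handed in: The lid is shut to within 0.04 rad with the stay folded inside, and the weight bar lies on its side (within 10 degrees) on the floor of the case, at rest (value of joint lid above 1.51 rad and value of joint knuckle above 2.4 rad and angle between bar_weight's own z axis and vertical between 1.4 and 1.74 rad and height (world z) of bar_weight below 0.04 m and x of bar_weight in the frame of case between -0.1 and 0.1 m and y of bar_weight in the frame of case between -0.12 and 0.12 m and linear speed of bar_weight below 0.03 m/s); the robot touches nothing.
It fails at once if the lid falls or is slammed (closing faster than 1.5 rad/s) (velocity of joint lid above 1.5 rad/s).
It fails at once if the weight bar is dropped or flung (faster than 1.3 m/s) (linear speed of bar_weight above 1.3 m/s).
It fails at once if a bystander is moved more than 30 mm (distance of any of round_weight, cup, follower_a from where it was at the start of the episode above 0.03 m).
It also fails if it takes over 72 s, if anything falls off the work surface, if the arm or the gripper's body presses on something with over 40 N, if the wrist force passes 120 N, or if a joint passes its speed limit or range.

### The arm

A 6-joint arm with a two-finger parallel gripper is mounted at the origin on a cart in front of the work surface, level with it; the furniture and walls round the work are solid. World frame = base frame: x ahead of the robot, y to its left, z up, the work surface at z = 0. Lengths are in m, angles in degrees, forces in N, time in s.
With the tool pointing down it reaches from about 0.4 to 0.825 m from the base axis. Payload 7 kg.
Tool frame: the origin (TCP) lies at the very end of the fingers, on their centre line; the grasp point (between the pads) lies 19 mm behind it; y points along the fingers, x is the direction in which the jaws open and shut, and the axes are right-handed (so a half turn about y gives the same grasp; the last joint's range is limited). The gripper opens to 88 mm and grips with 3 to 60 N. Pads are 19 mm wide; open, the fingers measure 130 mm over their backs; the gripper's body (78 mm by 193 mm) begins 47 mm behind the grasp point.
Start: joints at [93.283, 20.546, 0.682, 0, -70.136, -16.507], TCP at [0.154, 0.657, 0.227] pointing down, gripper open.
Joint ranges: [-176.03, 176.03], [-82.01, 121.73], [-58.28, 71.71], [-173.87, 95.51], [-174.79, -0.11], [-173.66, 173.66]. Speed limits (degrees/s): [136.94, 136.94, 172.46, 180, 180, 180].

### API

Orientations are given as a 3x3 rotation matrix whose columns are the frame's x, y, z axes.
In Python, from plant import arm, imaging gives the robot as it stands. Calls block until the motion is done:
- arm.move_pose(position, orientation): joint-space move of the TCP to a pose.
- arm.move_straight(position, vel=0.15, ori=None, guard=None): straight line of the TCP; ori=None keeps the orientation; vel is the mean speed in m/s. With guard (N) it stops when the force on the tool has changed by that much, and returns True; else False.
- arm.move_j(angles): joint-space move.
- arm.gripper_to(opening, effort=None): finger opening in m; effort is the grip in N (None keeps the last); returns when the fingers have stopped.
- arm.hold(seconds).
- arm.solve_ik(position, orientation): joint angles nearest the present ones, or None.
- arm.observe(): the state.
- imaging.read_camera(name): name is "scene" or "top"; returns a dict with "img" (400x640x3 uint8, red, green, blue), "fx", "fy", "cx", "cy" (pixels), "D" ([k1, k2, p1, p2, k3] as OpenCV has them; the pictures are not rectified), "R" (3x3) and "t" (3): a world point X has camera coordinates R X + t. Camera axes: x right, y down, z forward; pixel columns grow to the right and rows downward; lengths in m; the calibration is good to about 2 mm. A picture is of the moment at which its call begins. There is no depth.
A pose or a line that the arm cannot do raises arm.PlanningError and nothing moves.
- arm.hand_in(): hands the job in, once; it reports no verdict.
The state is a dict: "time": time; "joint_pos": joint angles; "qvel": joint speeds; "joint_efforts": joint torques, N m; "position": TCP position; "tool_rot": TCP orientation; "wrist_force": force on the tool from outside, world axes, zero at the start; "torque": the same for the moment, N m; "gripper_width": finger opening in m.
Only numpy, scipy, OpenCV 4.12 (cv2) and the standard library are available. Lean on these libraries where they do the work, as an engineer would, in place of code of your own. Each camera call takes 0.05 s, during which the arm holds its last target.

## Working session

There is one attempt and no reset: what is moved stays moved. The work goes in short steps, each a Python script; the robot and the scene stay as the last script left them, time stands still between calls to the robot, and variables do not carry over. Pictures are saved under pics/ and viewed, and the job is handed in when it is done.

```bash
ls; mkdir -p pics
python3 - <<'E'
from plant import arm, imaging
import cv2
for n in("scene","top"):
    c=imaging.read_camera(n)
    cv2.imwrite(f"pics/{n}0.png",c["img"][:,:,::-1])
    print(n,c["fx"],c["fy"],c["cx"],c["cy"],c["D"],c["R"],c["t"])
o=arm.observe();print(o)
E
```

```text
pics
scene 494.11927738594443 494.11927738594443 307.54468103583116 197.6846743943012 [-0.05961679  0.          0.          0.          0.        ] [[ 0.55927647 -0.82882858  0.01590657]
 [-0.6019172  -0.41920548 -0.67967819]
 [ 0.57000483  0.37055358 -0.73333794]] [-0.34286667  0.47745179  1.39529361]
top 399.16129620200036 399.16129620200036 320.4123271189619 192.06403428691314 [0.02458289 0.         0.         0.         0.        ] [[-0.02403476 -0.99950876  0.02011373]
 [-0.98592644  0.02036895 -0.16593422]
 [ 0.16544301 -0.02381885 -0.98593168]] [-0.02145442  0.62868424  1.18984987]
{'time': 0.1, 'joint_pos': array([ 9.32854658e+01,  2.05869820e+01,  6.39796522e-01, -1.88519184e-02,
       -7.01337271e+01, -1.65074449e+01]), 'qvel': array([-0.10623419, -0.01041025, -0.02714579,  0.11871759,  0.06188599,
        0.03279973]), 'joint_efforts': array([-9.85500301e-04, -5.84164739e+01,  2.93755335e+01,  7.01549470e+00,
        1.01905144e-02, -5.37869209e-05]), 'position': array([0.15430094, 0.65669453, 0.22572267]), 'tool_rot': array([[-2.28833221e-01, -2.28005659e-04,  9.73465616e-01],
       [-9.73464574e-01, -1.42758712e-03, -2.28833311e-01],
       [ 1.44188227e-03, -9.99998955e-01,  1.04723928e-04]]), 'wrist_force': array([-0.47847452,  0.19570282,  0.0783862 ]), 'torque': array([-0.00881439, -0.00331103, -0.03106457]), 'gripper_width': 0.08757241085967236}
```

View pics/scene0.png

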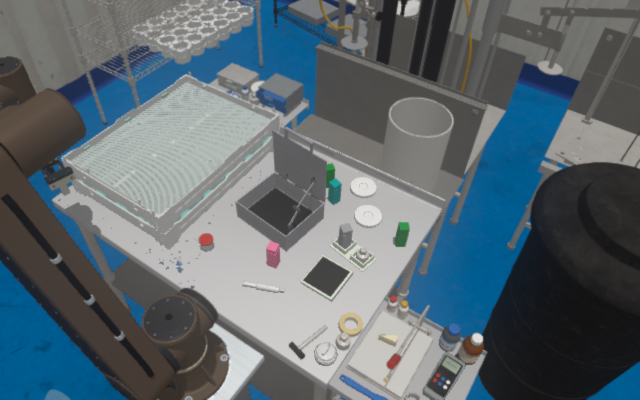

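View pics/top0.png

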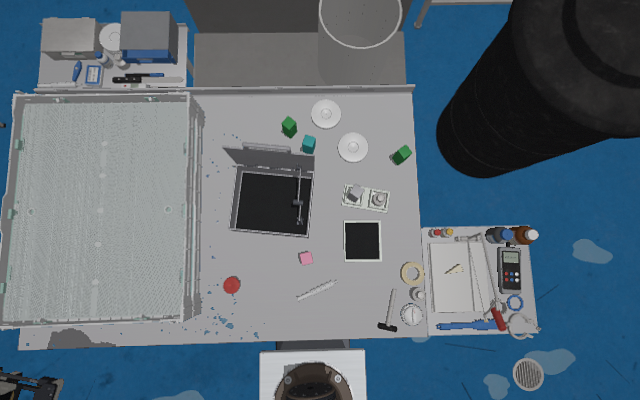

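The pictures show the case near top (272,200), the stand near (365,198), the board near (362,241), and the robot base at the bottom. I'll zoom in next.

```bash
python3 - <<'E'
import cv2
a=cv2.imread("pics/top0.png");b=cv2.imread("pics/scene0.png")
cv2.imwrite("pics/t_a.png",cv2.resize(a[130:270,215:415],None,fx=4,fy=4,interpolation=cv2.INTER_CUBIC))
cv2.imwrite("pics/s_a.png",cv2.resize(b[120:310,230:430],None,fx=4,fy=4,interpolation=cv2.INTER_CUBIC)[:760][::1])
E
python3 - <<'E'
import cv2
b=cv2.imread("pics/scene0.png")
cv2.imwrite("pics/s_b.png",cv2.resize(b[125:250,230:390],None,fx=4.5,fy=4.5,interpolation=cv2.INTER_CUBIC))
cv2.imwrite("pics/s_c.png",cv2.resize(b[210:305,290:430],None,fx=5.5,fy=5.5,interpolation=cv2.INTER_CUBIC))
E
```

```text
(no output)
```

View pics/t_a.png

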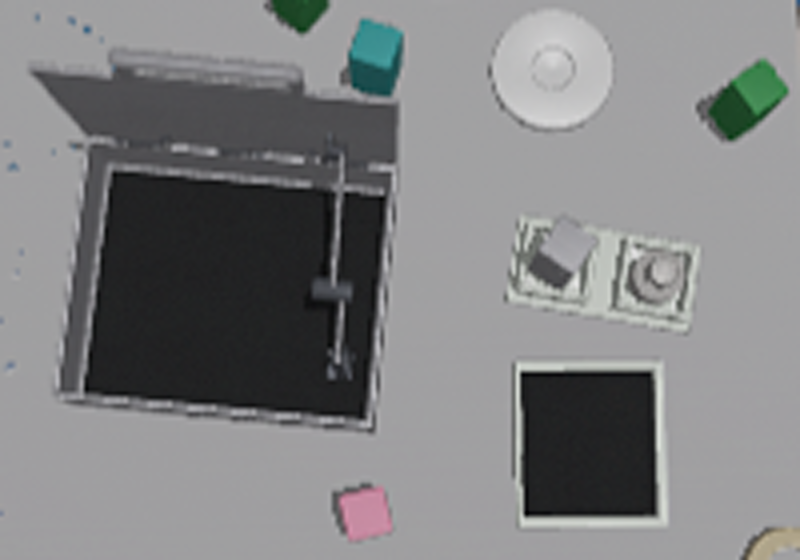

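View pics/s_b.png

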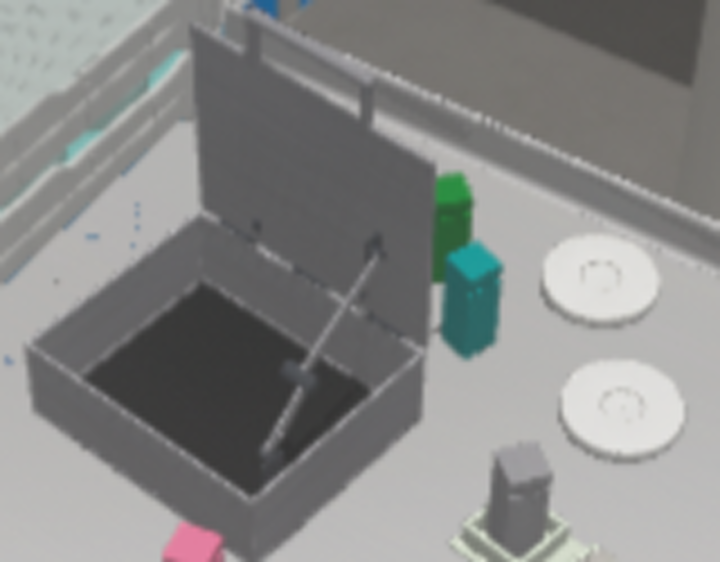

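View pics/s_c.png

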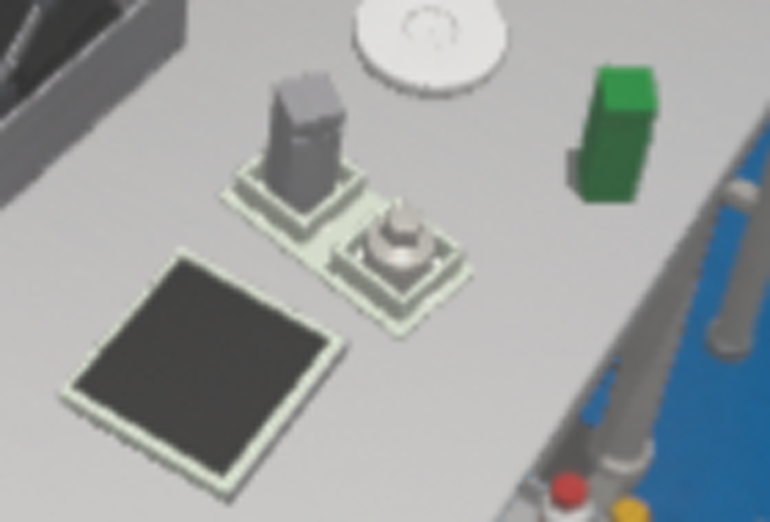

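Run:
```python
import cv2,numpy as np
b=cv2.imread("pics/scene0.png");a=cv2.imread("pics/top0.png")
x=cv2.resize(b[250:305,295:360],None,fx=11,fy=11,interpolation=cv2.INTER_NEAREST)
y=cv2.resize(a[215:268,340:386],None,fx=11,fy=11,interpolation=cv2.INTER_NEAREST)
cv2.imwrite("pics/s_d.png",x[:600]);cv2.imwrite("pics/t_d.png",y)
```

```text
(no output)
```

View pics/s_d.png

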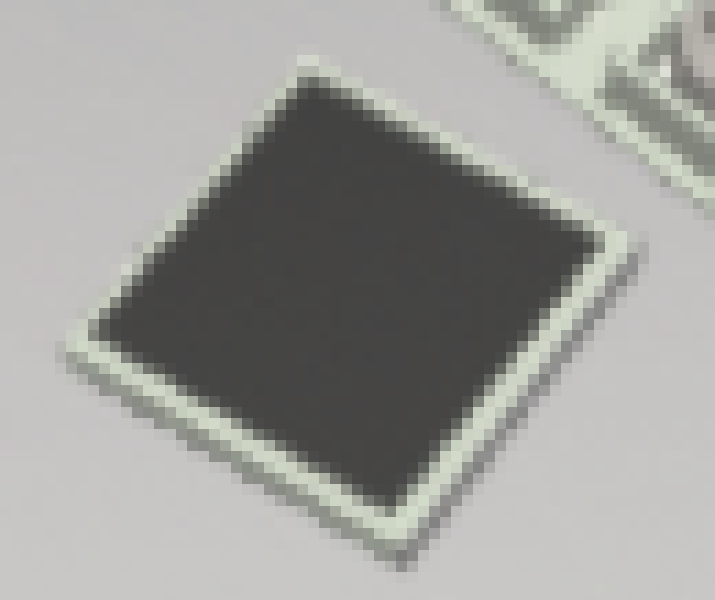

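View pics/t_d.png

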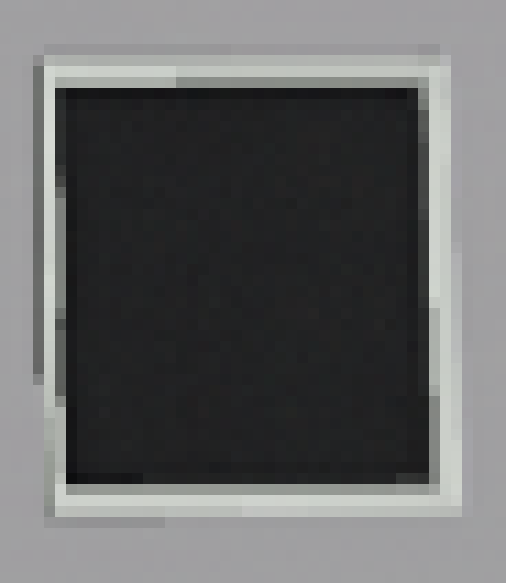

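Run:
```python
import cv2,numpy as np
b=cv2.imread("pics/scene0.png")[:,:,::-1];a=cv2.imread("pics/top0.png")[:,:,::-1]
# scene: near face pixels; crop px/11+offset
for (r,c) in [(475,240),(440,190),(520,320)]:
    cc=295+c//11; rr=250+r//11; print("near",b[rr-3:rr+4,cc].tolist())
for (r,c) in [(430,520),(370,560),(330,580)]:
    cc=295+c//11; rr=250+r//11; print("-y",b[rr-3:rr+4,cc].tolist())
print("top L",a[215+200//11,340:348].tolist()); print("top R",a[215+400//11,376:386].tolist())
print("top L",a[215+450//11,340:348].tolist());
```

```text
near [[198, 205, 190], [146, 151, 141], [147, 149, 143], [188, 187, 185], [199, 197, 196], [200, 198, 197], [199, 198, 196]]
near [[205, 212, 196], [170, 176, 163], [136, 140, 131], [143, 143, 140], [192, 191, 189], [198, 197, 195], [198, 197, 196]]
near [[206, 213, 198], [188, 196, 181], [140, 144, 136], [146, 147, 142], [191, 191, 189], [199, 198, 196], [200, 199, 197]]
-y [[146, 146, 145], [135, 134, 134], [170, 169, 168], [194, 192, 191], [198, 197, 195], [199, 198, 196], [198, 197, 195]]
-y [[204, 211, 196], [180, 184, 176], [146, 146, 145], [145, 144, 144], [170, 169, 169], [191, 190, 188], [197, 196, 194]]
-y [[207, 213, 199], [192, 197, 186], [159, 161, 156], [132, 132, 131], [156, 154, 155], [189, 186, 186], [196, 195, 194]]
top L [[159, 159, 161], [161, 160, 162], [159, 158, 160], [105, 107, 104], [205, 210, 204], [126, 129, 125], [25, 26, 26], [31, 31, 32]]
top R [[29, 30, 32], [31, 31, 32], [30, 31, 30], [130, 134, 130], [203, 206, 201], [193, 197, 193], [161, 161, 164], [160, 159, 160], [161, 160, 161], [161, 160, 162]]
top L [[160, 159, 161], [160, 158, 161], [160, 158, 161], [160, 158, 161], [161, 165, 159], [173, 176, 171], [22, 23, 24], [31, 31, 32]]
```

Run:
```python
import cv2,numpy as np
b=cv2.imread("pics/scene0.png");a=cv2.imread("pics/top0.png")
x=cv2.resize(b[218:275,328:382],None,fx=11,fy=11,interpolation=cv2.INTER_NEAREST)
y=cv2.resize(a[180:216,338:394],None,fx=14,fy=14,interpolation=cv2.INTER_NEAREST)
cv2.imwrite("pics/s_e.png",x[:600]);cv2.imwrite("pics/t_e.png",y)
```

```text
(no output)
```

View pics/s_e.png

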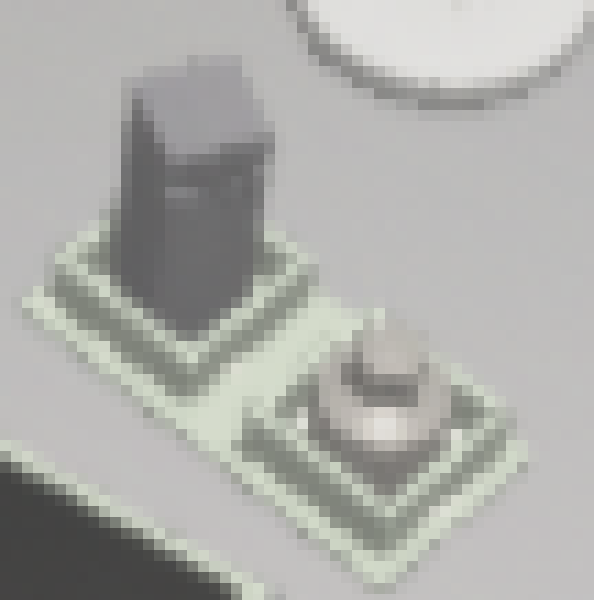

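View pics/t_e.png

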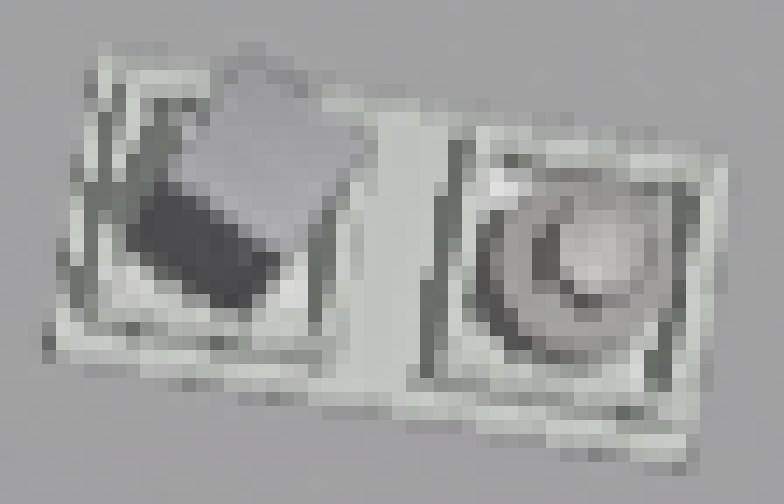

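```bash
cat > h.py <<'E'
import numpy as np, cv2
from scipy.optimize import least_squares
from plant import arm, imaging
def proj(X,c):
    X=np.asarray(X,float).reshape(-1,3)
    K=np.array([[c["fx"],0,c["cx"]],[0,c["fy"],c["cy"]],[0,0,1]])
    p,_=cv2.projectPoints(X,cv2.Rodrigues(np.asarray(c["R"]))[0],np.asarray(c["t"],float),K,np.asarray(c["D"],float))
    return p[:,0]
def onz(uv,c,z):
    K=np.array([[c["fx"],0,c["cx"]],[0,c["fy"],c["cy"]],[0,0,1]])
    n=cv2.undistortPoints(np.asarray(uv,float).reshape(-1,1,2),K,np.asarray(c["D"],float))[:,0]
    R=np.asarray(c["R"]);C=-R.T@np.asarray(c["t"]); d=np.c_[n,np.ones(len(n))]@R
    return C+d*((z-C[2])/d[:,2])[:,None]
def tri(uv1,c1,uv2,c2):
    f=lambda X:np.r_[proj(X,c1)[0]-uv1,proj(X,c2)[0]-uv2]
    r=least_squares(f,onz([uv1],c1,0.1)[0]); return r.x,r.fun
def T(p,L):
    x,y,a=p; L=np.asarray(L,float); c,s=np.cos(a),np.sin(a)
    return np.c_[x+c*L[:,0]-s*L[:,1],y+s*L[:,0]+c*L[:,1],L[:,2]]
def fit(p0,obs):
    # obs: list of (cam, local pts, px)
    f=lambda p:np.concatenate([(proj(T(p,L),c)-np.asarray(u)).ravel() for c,L,u in obs])
    r=least_squares(f,p0); return r.x,r.fun
def cams(): return imaging.read_camera("scene"),imaging.read_camera("top")
E
python3 - <<'E'
from h import *
S,Tp=cams()
te=lambda L:[(338+u/14-.5,180+v/14-.5) for u,v in L]
se=lambda L:[(328+u/11-.5,218+v/11-.5) for u,v in L]
td=lambda L:[(340+u/11-.5,215+v/11-.5) for u,v in L]
sd=lambda L:[(295+u/11-.5,250+v/11-.5) for u,v in L]
ta=lambda L:[(215+(u+.5)/4-.5,130+(v+.5)/4-.5) for u,v in L]
sb=lambda L:[(230+(u+.5)/4.5-.5,125+(v+.5)/4.5-.5) for u,v in L]
np.set_printoptions(precision=4,suppress=True)
def run(name,p0,ot,os,Lt,Ls):
    for obs in ([(Tp,Lt,ot)],[(S,Ls,os)],[(Tp,Lt,ot),(S,Ls,os)]):
        p,r=fit(p0,obs); print(name,p[:2],np.degrees(p[2]),"res",np.abs(r).max())
    return p
bt=te([(248,48),(366,145),(292,250),(176,155)]);bs=se([(125,80),(238,58),(272,133),(168,152)])
print(onz(bt,Tp,.101)[:,:2],onz(bs,S,.101)[:,:2])
c=onz(bt,Tp,.101).mean(0)
h=.017;
# corners order top: far, right(-y), near, left(+y)
L=np.array([[h,h,.101],[h,-h,.101],[-h,-h,.101],[-h,h,.101]])
Ls=L[[3,0,1,2]]
run("bar",[c[0],c[1],-.6],bt,bs,L,Ls)
# board: local x=+y world
ot=td([(44,62),(450,58),(458,512),(48,512)]);os=sd([(305,60),(632,240),(400,540),(70,345)])
# TL far +y ; local x in 0..120 ; local y axis = rot90 => world -x ; 
Lb=np.array([[.12,-.065,.012],[0,-.065,.012],[0,.065,.012],[.12,.065,.012]])
c=onz(ot,Tp,.012);print(c)
run("board",[c[:,0].mean(),c[:,1].mean()-.06,1.57],ot,os,Lb,Lb)
ot=ta([(60,400),(375,430)]);os=sb([(27,347),(252,497),(422,352),(203,210)])
Lc=np.array([[-.1,.12,.08],[-.1,-.12,.08],[.1,-.12,.08],[.1,.12,.08]])
print(onz(ot,Tp,.08),onz(os,S,.08))
p=run("case",[.55,.1,0],ot,os,Lc[:2],Lc)
# floor corners in top
print("floor top",onz(ta([(82,395),(365,420),(388,190),(110,168)]),Tp,.007))
print("floor pred",T(p,[[-.096,.116,0],[-.096,-.116,0],[.096,-.116,0],[.096,.116,0]]))
X,r=tri(np.array(ta([(332,291)])[0]),Tp,np.array(sb([(298,374)])[0]),S)
print("pin",X,r); R=np.array([[np.cos(p[2]),-np.sin(p[2])],[np.sin(p[2]),np.cos(p[2])]])
print("pin case",R.T@(X[:2]-p[:2]))
X,r=tri(np.array(ta([(206,72)])[0]),Tp,np.array(sb([(307,40)])[0]),S)
print("handle",X,r,R.T@(X[:2]-p[:2]))
for n,uv in (("disc1",(325.5,114)),("disc2",(353,147)),("cup",(232,285)),("pink",(306,258)),("green",(403,154)),("teal",(309,143)),("green2",(289,126))):
    print(n,onz([uv],Tp,.03 if n!="pink" else .1))
E
```

```text
[[ 0.6456 -0.1396]
 [ 0.624  -0.1641]
 [ 0.6016 -0.1474]
 [ 0.6226 -0.1233]] [[ 0.6152 -0.1211]
 [ 0.642  -0.1446]
 [ 0.6227 -0.1678]
 [ 0.5989 -0.1461]]
bar [ 0.6235 -0.1436] -38.82913906283583 res 1.1752737443981118
bar [ 0.6198 -0.1448] -39.51890423915132 res 0.7492993508686538
bar [ 0.6222 -0.144 ] -39.12415625651165 res 1.2281555956562897
[[ 0.5428 -0.1078  0.012 ]
 [ 0.5414 -0.2255  0.012 ]
 [ 0.412  -0.2214  0.012 ]
 [ 0.4147 -0.1046  0.012 ]]
board [ 0.4764 -0.2248] 88.65179684885301 res 0.6152615879884706
board [ 0.4747 -0.2268] 89.49028474645124 res 1.0856395150498201
board [ 0.4758 -0.2256] 89.02366626786613 res 1.4352350438618373
[[0.5156 0.2383 0.08  ]
 [0.4879 0.0044 0.08  ]] [[ 0.5144  0.2371  0.08  ]
 [ 0.4937  0.0078  0.08  ]
 [ 0.6847 -0.0167  0.08  ]
 [ 0.7144  0.2161  0.08  ]]
case [0.6011 0.1095] -6.789458788617841 res 0.7429474453945772
case [0.6023 0.1116] -6.571144491310078 res 1.412568375684458
case [0.6016 0.1108] -6.52592206817241 res 1.6620695729633894
floor top [[ 0.5249  0.2359  0.007 ]
 [ 0.4999  0.0127  0.007 ]
 [ 0.6855 -0.0093  0.007 ]
 [ 0.7081  0.2155  0.007 ]]
floor pred [[ 0.5194  0.2369  0.    ]
 [ 0.4931  0.0064  0.    ]
 [ 0.6838 -0.0154  0.    ]
 [ 0.7102  0.2151  0.    ]]
pin [0.589  0.0337 0.1103] [ 0.0428 -0.0364 -0.0639  0.0063]
pin case [-0.0037 -0.078 ]
handle [0.6955 0.101  0.328 ] [ 0.21   -0.1812 -0.3617  0.0439] [0.0944 0.001 ]
disc1 [[ 0.8908 -0.059   0.03  ]]
disc2 [[ 0.7775 -0.1451  0.03  ]]
cup [[0.3519 0.2388 0.03  ]]
pink [[0.4266 0.0122 0.1   ]]
green [[ 0.7511 -0.306   0.03  ]]
teal [[ 0.7935 -0.003   0.03  ]]
green2 [[0.8519 0.0609 0.03  ]]
```

```bash
cat >> h.py <<'E'
BAR=(0.622,-0.144,-39.1); BOARD=(0.4758,-0.2256,89.0); CASE=(0.6018,0.1103,-6.7)
def down(deg,lean=0,about=None):
    a=np.radians(deg); x=np.array([np.cos(a),np.sin(a),0]); y=np.array([0,0,-1.]); 
    R=np.c_[x,y,np.cross(x,y)]
    if lean: R=cv2.Rodrigues(np.radians(lean)*np.asarray(about,float))[0]@R
    return R
def fr(F,x,y,z):
    a=np.radians(F[2]);c,s=np.cos(a),np.sin(a)
    return np.array([F[0]+c*x-s*y,F[1]+s*x+c*y,z])
def st(tag=""):
    o=arm.observe(); np.set_printoptions(precision=4,suppress=True)
    print(tag,"t",round(o["time"],2),"pos",o["position"],"q",np.round(o["joint_pos"],1),"F",np.round(o["wrist_force"],1),"w",round(o["gripper_width"],4)); return o
def snap(name,n,crop=None,f=1):
    c=imaging.read_camera(n); im=c["img"][:,:,::-1]
    if crop: im=im[crop[1]:crop[3],crop[0]:crop[2]]
    cv2.imwrite(f"pics/{name}.png",cv2.resize(im,None,fx=f,fy=f,interpolation=cv2.INTER_CUBIC)); return c
E
python3 - <<'E'
from h import *
st()
for nm,p,d in [("wp0",(.2,.42,.33),(-39,141)),("wp",(.45,.0,.33),(-39,141)),("bar",(.622,-.144,.048),(-39.1,140.9,50.9,-129)),("place",fr(BOARD,-.02,0,.043),(-1,179)),("case",fr(CASE,-.02,.04,.025),(-6.7,173.3)),("handle",fr(CASE,.096,0,.305),(-6.7,173.3)),("shut",fr(CASE,-.14,0,.065),(-6.7,173.3)),("pin",fr(CASE,-.0,-.082,.12),(83.3,-96.7))]:
    for a in d:
        q=arm.solve_ik(np.array(p,float),down(a)); print(nm,a,None if q is None else np.round(q,0))
E
```

```text
t 0.2 pos [0.1544 0.6568 0.226 ] q [ 93.3  20.6   0.7  -0.  -70.1 -16.5] F [-0.4  0.3  0.4] w 0.0876
wp0 -39 [ 89.  -3. -14.   0. -79.  52.]
wp0 141 [  89.   -3.  -14.    0.  -79. -128.]
wp -39 [ 155.  -82.  -16.    0. -156.  -14.]
wp 141 [ 25.  -5. -16.   0. -79. -64.]
bar -39.1 [  4.  26. -16.   0. -48. 136.]
bar 140.9 [  4.  26. -16.   0. -48. -44.]
bar 50.9 [   4.   26.  -16.    0.  -48. -134.]
bar -129 [  4.  26. -16.   0. -48.  47.]
place -1 None
place 179 [ -6.  19. -30.   0. -41.   5.]
case -6.7 [ 33.  25. -22.   0. -43. 140.]
case 173.3 [ 33.  25. -22.   0. -43. -40.]
handle -6.7 [ 24.  21.  12.   0. -81. 149.]
handle 173.3 [ 24.  21.  12.   0. -81. -31.]
shut -6.7 [ 39.  12. -35.   0. -42. 134.]
shut 173.3 [ 39.  12. -35.   0. -42. -46.]
pin 83.3 [  22.   18.  -18.    0.  -54. -118.]
pin -96.7 [ 22.  18. -18.   0. -54.  62.]
```

Run:
```python
from h import *
R=down(140.9)
arm.move_pose(np.array([.2,.42,.33]),R); st()
arm.move_pose(np.array([.45,0.,.33]),R); st()
arm.gripper_to(.062,25)
arm.move_pose(np.array([.622,-.144,.16]),R); st()
snap("s1","scene",(270,120,430,270),5); snap("t1","top",(290,130,430,250),5)
```

```text
t 1.9 pos [0.1999 0.4202 0.3299] q [  88.9   -2.9  -14.3   -0.   -78.6 -127.9] F [0.3 0.1 0.5] w 0.0876
 t 3.68 pos [0.4501 0.0006 0.33  ] q [ 25.3  -4.5 -15.8  -0.  -78.7 -64.4] F [-0.4  0.   0.4] w 0.0871
 t 5.45 pos [ 0.6223 -0.1435  0.1613] q [  4.5  19.8  -9.4   0.  -60.8 -43.6] F [0.3 0.4 1.4] w 0.0623
```

View pics/s1.png

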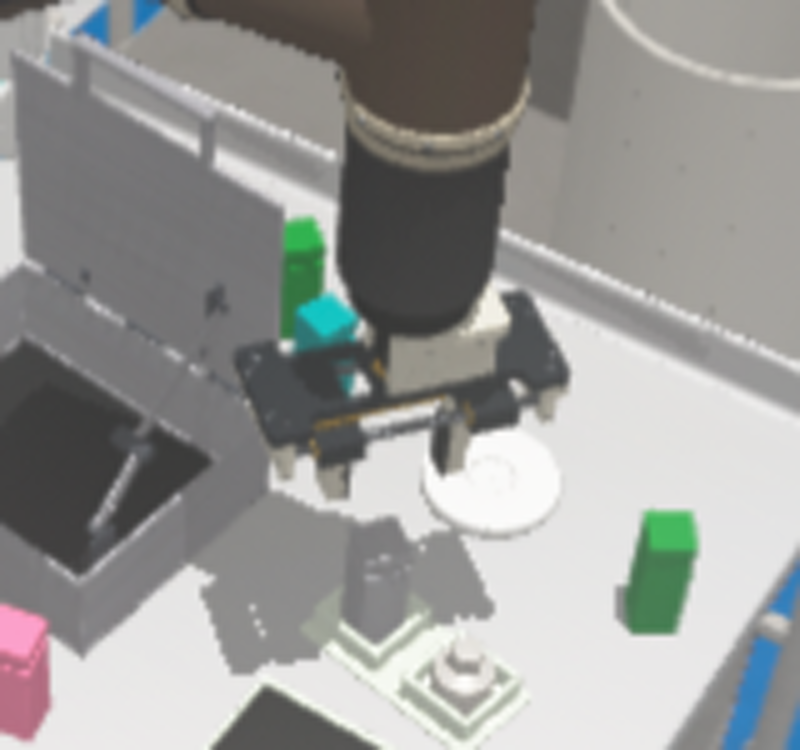

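View pics/t1.png

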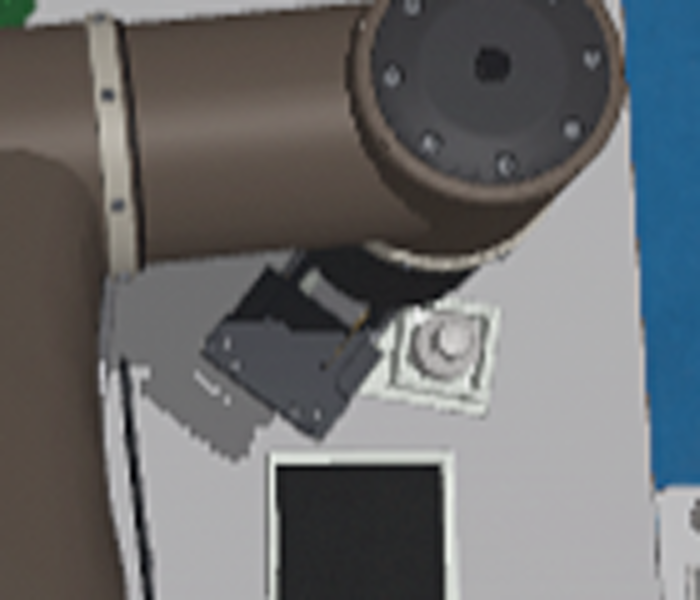

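The gripper is above the bar (scene crop: fingers at (335,480) and (450,465), bar top at (380,530)), and the way down looks clear.

Run:
```python
from h import *
R=down(140.9)
g=arm.move_straight(np.array([.622,-.144,.048]),vel=.1,guard=15); print(g);st()
if not g:
    arm.gripper_to(.02,20); st("closed")
    arm.gripper_to(.02,50); st("closed")
    snap("s2","scene",(290,150,420,270),5)
```

```text
False
 t 6.82 pos [ 0.6226 -0.144   0.0488] q [  4.4  26.2 -16.    0.  -47.7 -43.5] F [ 0.4 -0.   0.5] w 0.0622
closed t 7.38 pos [ 0.622  -0.1439  0.0482] q [  4.5  26.3 -16.1  -0.  -47.7 -43.5] F [-0.4  2.4  3. ] w 0.0343
closed t 7.6 pos [ 0.622  -0.1439  0.0482] q [  4.5  26.3 -16.1  -0.  -47.7 -43.5] F [-2.1  0.7  3.7] w 0.034
```

View pics/s2.png

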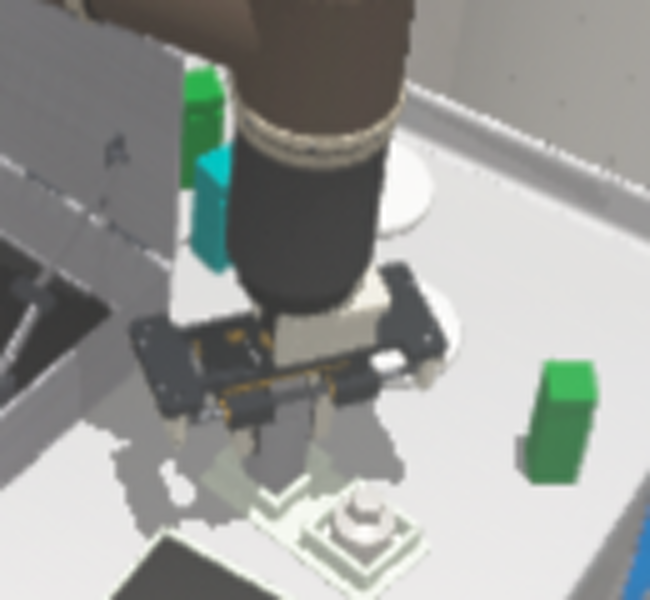

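Run:
```python
from h import *
arm.move_straight(np.array([.622,-.144,.125]),vel=.12); o=st("lift")
R=down(179)
arm.move_pose(fr(BOARD,-.023,0,.10),R); st()
g=arm.move_straight(fr(BOARD,-.023,0,.041),vel=.06,guard=6); print(g);o=st("down")
z=o["position"][2]
snap("s3","scene",(290,200,430,310),5.5);snap("t3","top",(320,190,400,270),7)
```

```text
lift t 8.44 pos [ 0.6211 -0.1439  0.1238] q [  4.4  21.7 -11.8  -0.  -56.6 -43.5] F [-0.6  0.2 -6.9] w 0.0341
 t 9.28 pos [ 0.4755 -0.2488  0.0997] q [ -6.7  14.5 -26.4   0.  -49.1   5.6] F [ 0.7 -0.6 -6. ] w 0.0339
True
down t 10.16 pos [ 0.4748 -0.2484  0.0431] q [ -6.6  18.8 -29.7   0.  -41.6   5.7] F [-0.1  1.8  6.2] w 0.0342
```

View pics/s3.png

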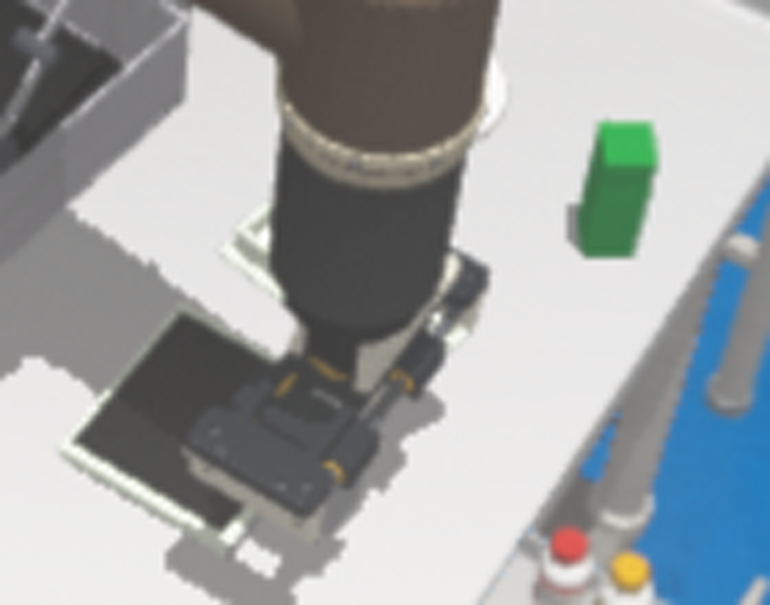

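Run:
```python
from h import *
o=arm.observe();p=o["position"].copy();p[2]+=.0012
arm.move_straight(p,vel=.05); 
t=p.copy(); t[1]+=.012
g=arm.move_straight(t,vel=.03,guard=5); print(g);o=st("push")
p=o["position"].copy(); p[2]-=.003; p[1]-=.0005
print(arm.move_straight(p,vel=.03,guard=5)); st("down")
arm.gripper_to(.06,20); o=st("open")
p=o["position"].copy(); p[2]=.125
arm.move_straight(p,vel=.15); 
p[1]-=.075
arm.move_straight(p,vel=.2); st()
snap("s4","scene",(290,200,430,310),5.5);snap("t4","top",(330,200,390,270),8)
```

```text
True
push t 10.81 pos [ 0.474  -0.2427  0.0436] q [ -6.   18.6 -29.9  -0.  -41.9   5. ] F [ 0.8 -3.8 -4.8] w 0.0337
False
down t 11.06 pos [ 0.4739 -0.2433  0.0429] q [ -6.1  18.8 -29.8  -0.  -42.    5.1] F [-8.5  3.5 23.2] w 0.034
open t 11.74 pos [ 0.4739 -0.2432  0.0405] q [ -6.1  19.  -29.8  -0.1 -41.7   5.1] F [ 0.4  0.3 -0.4] w 0.0601
 t 12.98 pos [ 0.473  -0.3185  0.1235] q [-14.3  16.2 -20.1  -0.  -54.3  13.1] F [-0.8  0.2  1.6] w 0.0598
```

View pics/s4.png

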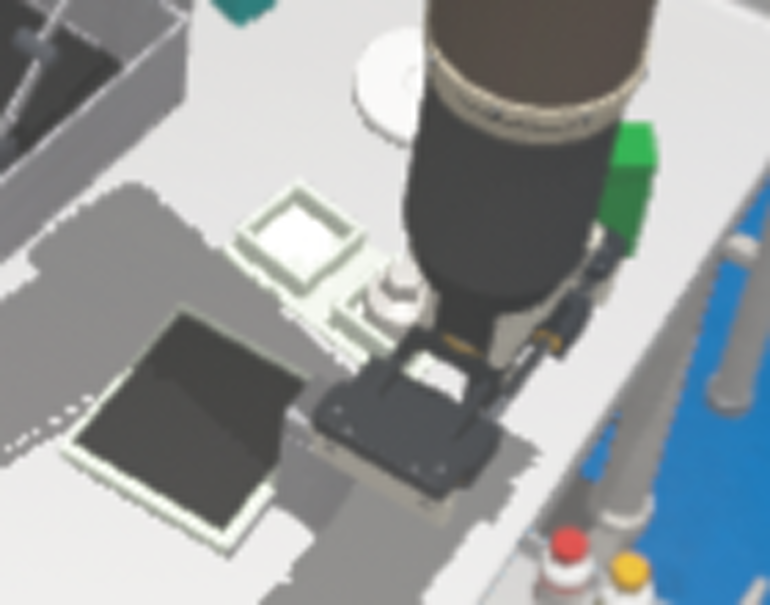

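View pics/t4.png

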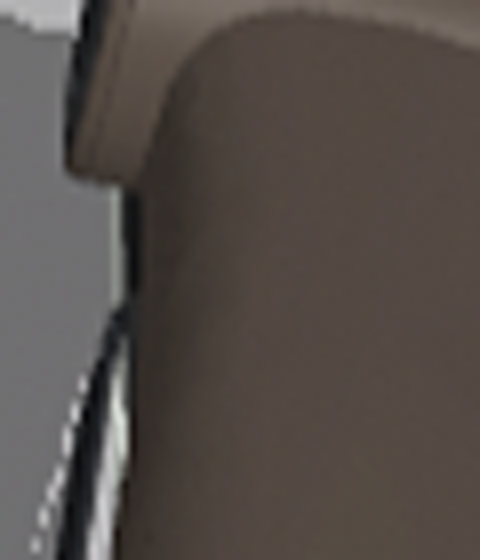

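Run:
```python
from h import *
arm.gripper_to(0.0,20)
arm.move_straight(np.array([.474,-.3185,.078]),vel=.12); st()
arm.move_straight(np.array([.474,-.275,.078]),vel=.12)
for y in (-.262,-.255,-.248,-.241,-.234):
    g=arm.move_straight(np.array([.474,y,.078]),vel=.05,guard=15); o=st(str(g))
    if g: break
snap("s5","scene",(290,200,430,310),5.5)
```

```text
t 14.71 pos [ 0.4742 -0.3187  0.0782] q [-14.3  19.2 -22.9   0.  -48.4  13.1] F [ 0.4 -0.9  0.1] w 0.0004
False t 15.62 pos [ 0.4741 -0.262   0.078 ] q [ -8.2  16.8 -26.7  -0.1 -47.1   7.1] F [-0.8 -1.6  0.4] w 0.0002
False t 15.92 pos [ 0.4741 -0.2548  0.078 ] q [ -7.4  16.5 -27.1  -0.1 -47.    6.4] F [ 0.6 -0.9  0.8] w 0.0004
False t 16.21 pos [ 0.4737 -0.2475  0.0778] q [ -6.6  16.2 -27.5  -0.1 -46.9   5.6] F [-0.5  0.2  0.4] w 0.0005
False t 16.5 pos [ 0.4739 -0.2406  0.078 ] q [ -5.8  15.9 -27.9  -0.1 -46.7   4.8] F [0.2 0.3 0. ] w 0.0006
False t 16.79 pos [ 0.474  -0.2337  0.078 ] q [ -5.   15.7 -28.3  -0.1 -46.6   4. ] F [ 0.4 -0.4 -0.9] w 0.0005
```

View pics/s5.png

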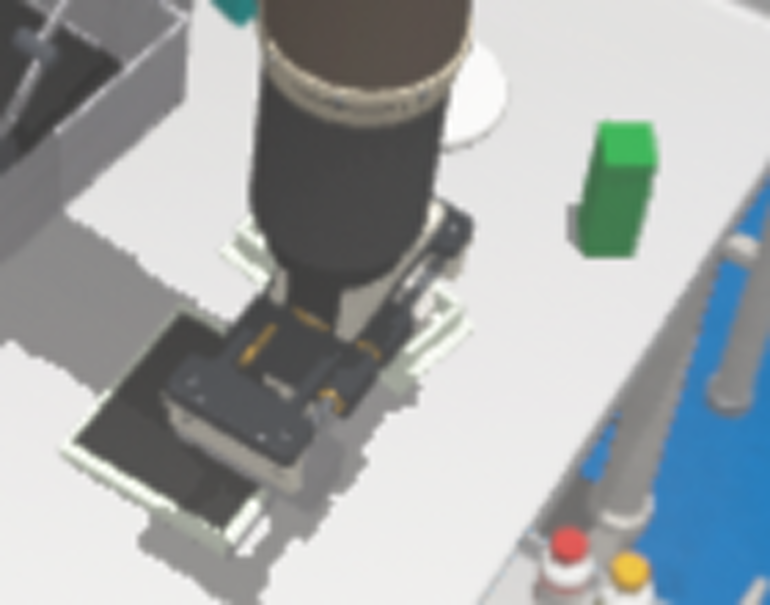

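Run:
```python
from h import *
arm.move_straight(np.array([.474,-.237,.16]),vel=.25)
arm.move_pose(np.array([.42,.05,.25]),down(175)); st()
snap("s6","scene",(290,210,400,310),7);snap("t6","top",(330,190,400,270),7)
```

```text
t 18.48 pos [0.4199 0.0496 0.2493] q [ 33.7  -5.1 -26.7  -0.  -68.5 -38.7] F [-0.1 -0.1  0.3] w 0.0005
```

View pics/s6.png

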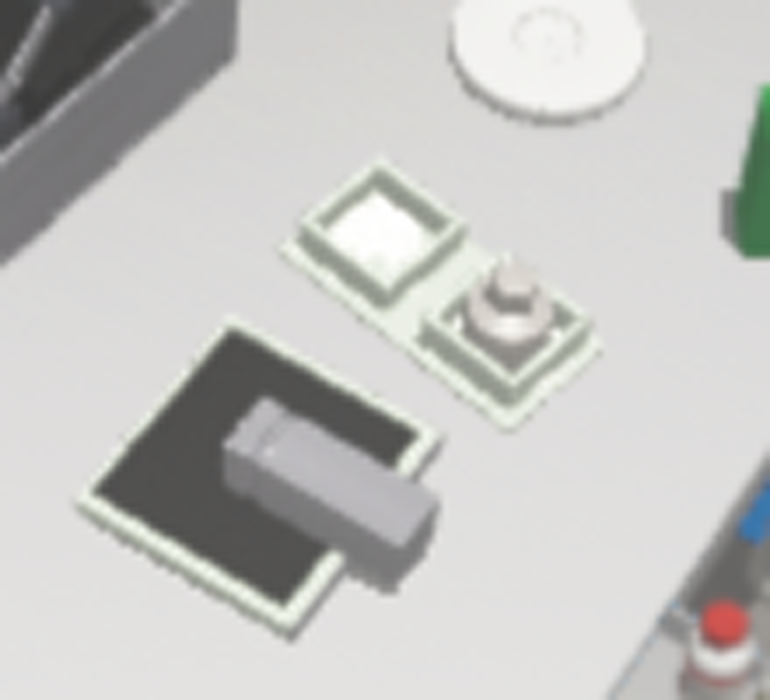

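View pics/t6.png

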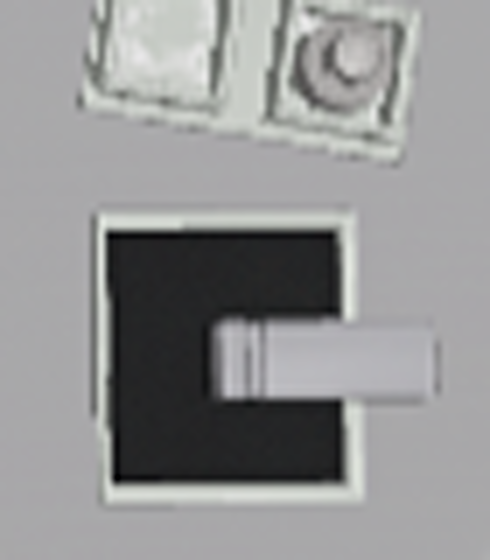

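Run:
```python
from h import *
S,Tp=cams()
t=[(330+(u+.5)/7-.5,190+(v+.5)/7-.5) for u,v in [(219,322),(437,325),(434,403),(219,400)]]
s=[(290+(u+.5)/7-.5,210+(v+.5)/7-.5) for u,v in [(228,440),(265,400),(438,492),(390,550)]]
P=onz(t,Tp,.046);Q=onz(s,S,.046);print(P,P.mean(0));print(Q,Q.mean(0))
# local z axis horizontally along +y world: L along x_local = axis
a,b=.048,.017
Lt=np.array([[a,-b,.046],[-a,-b,.046],[-a,b,.046],[a,b,.046]])
Ls=np.array([[a,b,.046],[a,-b,.046],[-a,-b,.046],[-a,b,.046]])
for o in ([(Tp,Lt,t)],[(S,Ls,s)],[(Tp,Lt,t),(S,Ls,s)]):
    p,r=fit([P[:,0].mean(),P[:,1].mean(),1.57],o); print(p[:2],np.degrees(p[2]),np.abs(r).max())
```

```text
[[ 0.49083061 -0.15690782  0.046     ]
 [ 0.48739138 -0.25293033  0.046     ]
 [ 0.45345869 -0.24974465  0.046     ]
 [ 0.45688091 -0.1554981   0.046     ]] [ 0.4721404  -0.20377023  0.046     ]
[[ 0.45855552 -0.15919623  0.046     ]
 [ 0.48658055 -0.16122729  0.046     ]
 [ 0.48850897 -0.25194706  0.046     ]
 [ 0.45023035 -0.24990946  0.046     ]] [ 0.47096885 -0.20557001  0.046     ]
[ 0.47214319 -0.20376746] 87.74609624186633 0.43156541158828077
[ 0.47105095 -0.20543594] 87.28125437216988 1.2202154334943884
[ 0.4717596 -0.2045146] 87.5470660461706 1.4714420736026455
```

Run:
```python
from h import *
R=down(178.2)
arm.gripper_to(.06,25)
c=np.array([.4718,-.2043,0])
arm.move_pose(c+[0,0,.10],R); st()
g=arm.move_straight(c+[0,0,.028],vel=.1,guard=12); st(str(g))
arm.gripper_to(.02,15); st("c"); arm.gripper_to(.02,55); o=st("c")
arm.move_straight(np.r_[o["position"][:2],.17],vel=.15); st("lift")
snap("s7","scene",(290,150,430,300),5)
```

```text
t 20.93 pos [ 0.4724 -0.2039  0.1006] q [ -1.5  12.5 -29.1   0.  -48.4  -0.3] F [-0.5  0.  -0.1] w 0.0601
False t 21.8 pos [ 0.4724 -0.2041  0.0286] q [ -1.5  18.3 -33.3   0.  -38.3  -0.3] F [0.5 0.2 0.6] w 0.06
c t 22.35 pos [ 0.4728 -0.2045  0.0285] q [ -1.5  18.3 -33.3   0.  -38.3  -0.3] F [ 3.  -1.   3.2] w 0.034
c t 22.57 pos [ 0.4728 -0.2044  0.0285] q [ -1.5  18.3 -33.3   0.  -38.3  -0.3] F [ 3.6 -0.7  4.1] w 0.0334
lift t 23.67 pos [ 0.4716 -0.2042  0.1686] q [ -1.5   8.2 -24.1  -0.  -57.9  -0.3] F [-0.1  0.1 -6.2] w 0.0335
```

View pics/s7.png

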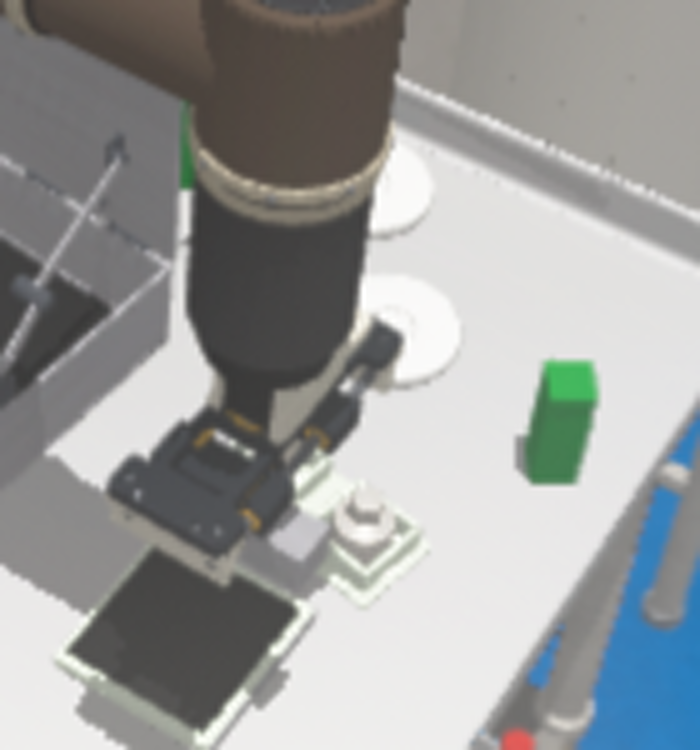

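Run:
```python
from h import *
R=down(173.3)
arm.move_pose(np.array([.44,.08,.19]),R); st()
arm.move_pose(fr(CASE,-.03,.04,.16),R); st()
g=arm.move_straight(fr(CASE,-.03,.04,.05),vel=.12,guard=12); st(str(g))
g=arm.move_straight(fr(CASE,-.03,.04,.0205),vel=.03,guard=6); st(str(g))
snap("s8","scene",(220,100,350,250),5); snap("t8","top",(200,120,340,250),5)
```

```text
t 24.82 pos [0.44   0.0795 0.1898] q [ 35.6   0.3 -29.8   0.  -59.9 -42.3] F [ 0.5  0.1 -6.2] w 0.0338
 t 25.5 pos [0.5769 0.1522 0.1584] q [ 33.5  16.3 -14.8  -0.  -59.  -40.3] F [-0.5 -1.  -6.7] w 0.0336
False t 26.57 pos [0.5773 0.1538 0.0509] q [ 33.7  22.9 -21.5   0.  -45.5 -40.4] F [ 0.5 -0.2 -5.2] w 0.0335
True t 27.38 pos [0.5764 0.1534 0.0235] q [ 33.7  24.9 -22.8   0.  -42.3 -40.4] F [-0.2  0.2  5.2] w 0.0333
```

View pics/s8.png

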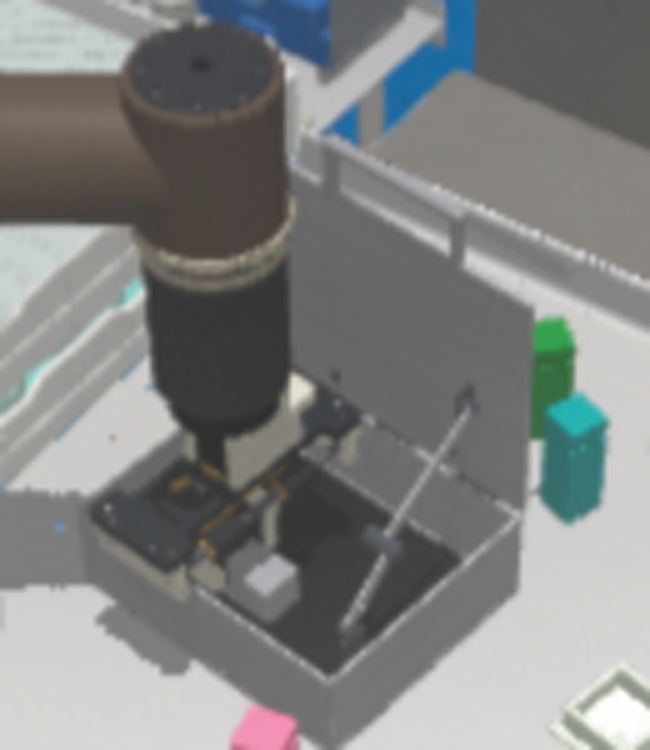

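Run:
```python
from h import *
arm.gripper_to(.055,20); o=st()
arm.move_straight(np.r_[o["position"][:2],.20],vel=.2)
arm.gripper_to(0,20)
arm.move_pose(np.array([.38,-.12,.30]),down(-96.7)); st()
snap("s9","scene",(220,100,350,250),5); snap("t9","top",(210,120,320,240),6)
```

```text
t 28.1 pos [0.5748 0.1526 0.0218] q [ 33.7  25.  -22.9  -0.1 -42.3 -40.4] F [-0.4 -0.1  0.1] w 0.055
 t 32.13 pos [ 0.3795 -0.1204  0.3006] q [ 133.6  -81.7  -23.8   -0.  -147.9  -50.4] F [-0.4 -0.9  0.5] w 0.0006
```

View pics/s9.png

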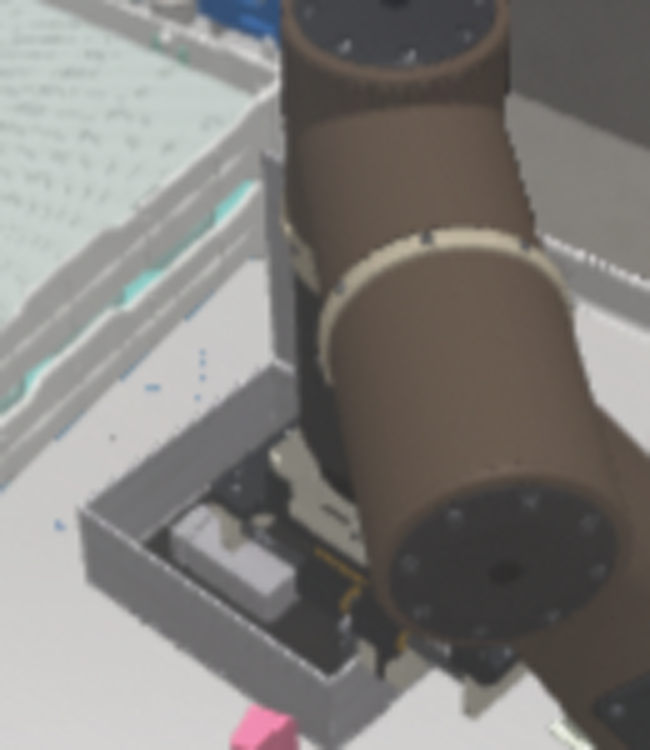

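View pics/t9.png

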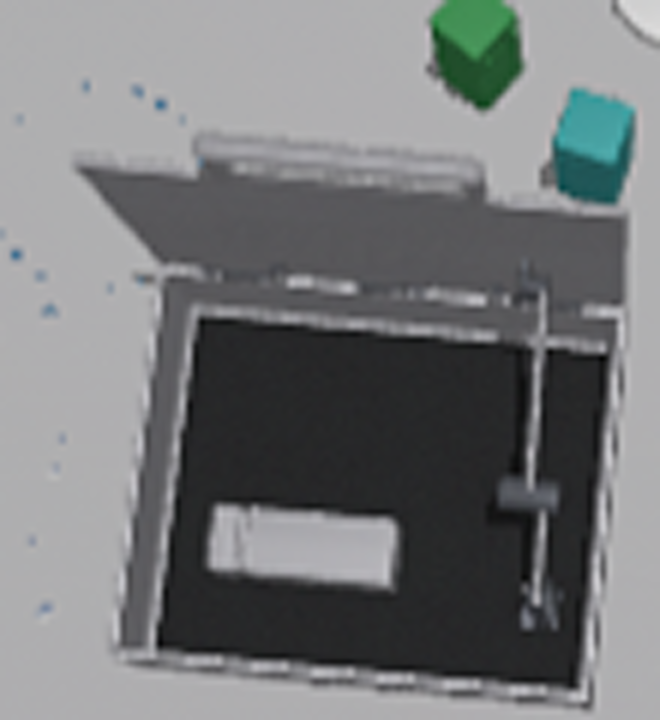

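```bash
cat >> h.py <<'E'
def caxis(): 
    a=np.radians(CASE[2]); return np.array([np.cos(a),np.sin(a),0]),np.array([-np.sin(a),np.cos(a),0])
E
python3 - <<'E'
from h import *
ex,ey=caxis()
arm.move_j([33.5,14.8,-11.5,0,-63.7,-40.4]); st()
R=down(-96.7,-10,ey); print(R)
pin=np.array([.589,.0337,.110]); 
P=pin-.006*ex; P[2]=.16
q=arm.solve_ik(P,R); print(q)
E
```

```text
t 34.22 pos [0.5806 0.1551 0.1985] q [ 33.6  14.7 -11.5   0.  -63.7 -40.4] F [0.1 1.5 1.1] w 0.0001
[[-0.1167  0.1725  0.9781]
 [-0.9932 -0.0203 -0.1149]
 [-0.     -0.9848  0.1736]]
[ 26.1026   9.4524 -27.7634   7.6978 -44.6131  52.0994]
```

Run:
```python
from h import *
ex,ey=caxis()
R=down(-96.7,-10,ey)
pin=np.array([.589,.0337,.110]); P=pin-.006*ex; P[2]=.155
arm.move_pose(P,R); st()
P[2]=.128
g=arm.move_straight(P,vel=.08,guard=6); st(str(g))
snap("s10","scene",(220,100,350,250),5); snap("t10","top",(210,120,320,240),6)
```

```text
t 35.65 pos [0.5833 0.0351 0.1559] q [ 26.2   9.7 -28.1   7.8 -43.9  51.9] F [-1.4  0.6 -0.1] w 0.0005
False t 36.13 pos [0.5831 0.0344 0.1278] q [ 26.1  11.5 -30.3   8.4 -40.1  51.2] F [0.3 0.5 0.9] w 0.0003
```

View pics/s10.png

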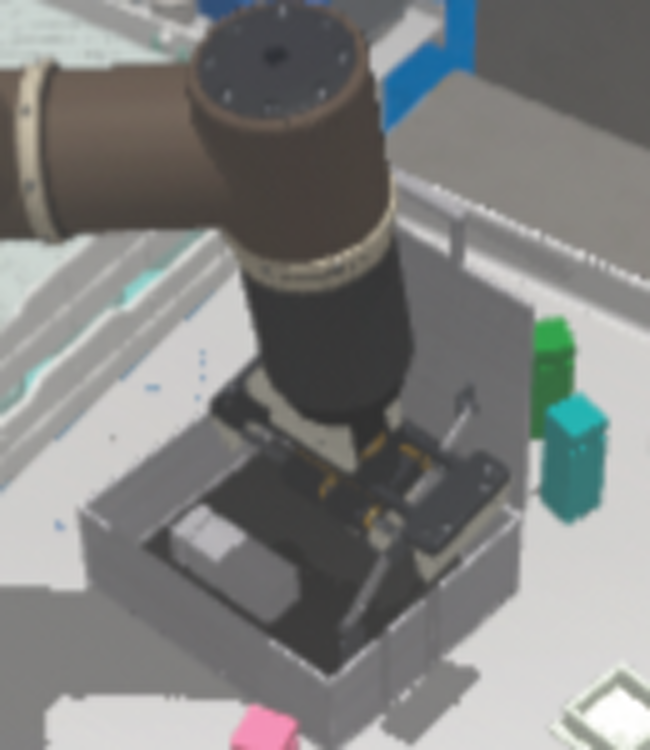

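Run:
```python
from h import *
ex,ey=caxis()
P=np.array([.589,.0337,0])-.006*ex
zc=.118; z0=.0685; x0=46.1
import math
for d in (.004,.0,-.005,-.010,-.015,-.020,-.026,-.030):
    dx=0 if d>=0 else math.sqrt(.062**2-(.0415+d)**2)-.0461
    Q=P+dx*ex; Q[2]=zc+d
    g=arm.move_straight(Q,vel=.06,guard=35); o=st(f"{d} {g}")
    if g: break
snap("s11","scene",(220,100,350,250),5); snap("t11","top",(210,120,320,240),6)
```

```text
0.004 False t 36.48 pos [0.5828 0.0343 0.1217] q [ 26.1  11.9 -30.8   8.5 -39.2  51. ] F [ 0.2 -0.2 -0.5] w 0.0006
0.0 False t 36.73 pos [0.5829 0.0343 0.1177] q [ 26.   12.1 -31.2   8.7 -38.6  50.9] F [-0.   0.3 -0.7] w 0.0004
-0.005 False t 36.99 pos [0.5872 0.0339 0.1127] q [ 25.8  12.8 -31.    8.7 -38.   51. ] F [-1.   0.1  1.6] w 0.0005
-0.01 False t 37.24 pos [0.5902 0.0335 0.1077] q [ 25.6  13.5 -31.    8.8 -37.4  51.1] F [-1.6  0.1  1. ] w 0.0005
-0.015 False t 37.49 pos [0.5926 0.0331 0.1026] q [ 25.4  14.  -31.    8.9 -36.8  51.2] F [-2.   1.6  0. ] w 0.0005
-0.02 False t 37.74 pos [0.5945 0.0329 0.0977] q [ 25.3  14.6 -31.2   9.  -36.2  51.2] F [-3.5  1.   0. ] w 0.0005
-0.026 False t 38.0 pos [0.5965 0.0329 0.0917] q [ 25.2  15.2 -31.4   9.1 -35.4  51.1] F [-4.6  2.   0.1] w 0.0004
-0.03 False t 38.25 pos [0.5971 0.0328 0.0876] q [ 25.1  15.5 -31.5   9.2 -34.8  51. ] F [-5.8  2.6 -0.5] w 0.0006
```

View pics/s11.png

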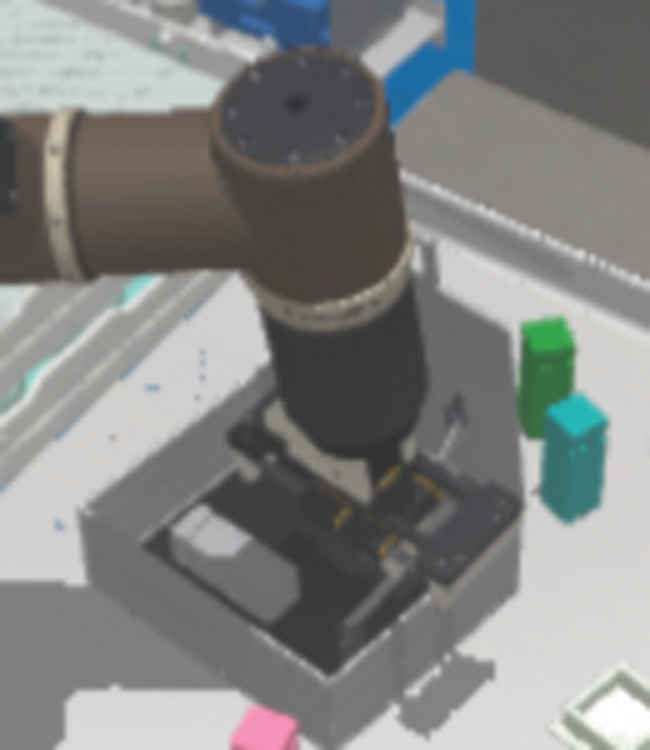

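Run:
```python
from h import *
ex,ey=caxis()
o=arm.observe(); p=o["position"]-.02*ex+np.array([0,0,.035])
arm.move_straight(p,vel=.12); st()
p=p-.11*ex+np.array([0,0,.07]); arm.move_straight(p,vel=.2); st()
snap("s12","scene",(220,100,350,250),5); snap("t12","top",(210,120,320,240),6)
```

```text
t 38.83 pos [0.5778 0.0355 0.1233] q [ 26.4  11.2 -31.5   8.7 -39.1  50.5] F [-0.4 -1.2 -0.5] w 0.0002
 t 39.63 pos [0.4683 0.0481 0.1922] q [ 35.6  -3.9 -37.9   8.9 -48.9  42.3] F [ 1.   0.2 -0.9] w 0.0005
```

View pics/s12.png

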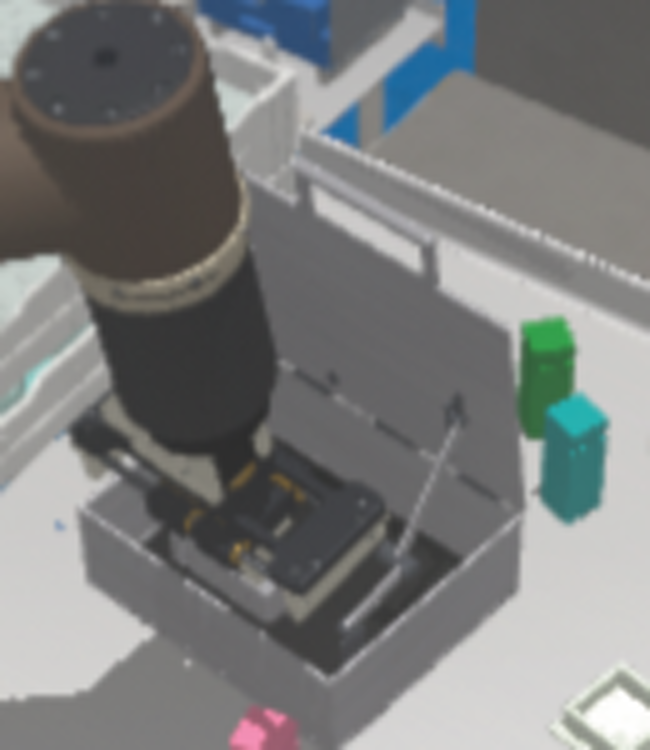

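View pics/t12.png

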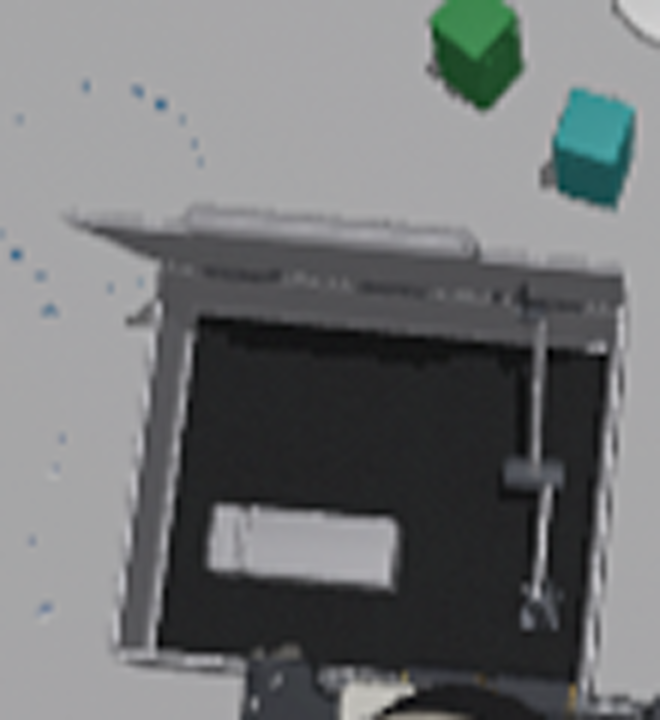

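```bash
python3 - <<'E'
from h import *
S,Tp=cams(); ex,ey=caxis()
def T6(u,v): return np.array([210+(u+.5)/6-.5,120+(v+.5)/6-.5])
def S5(u,v): return np.array([220+(u+.5)/5-.5,100+(v+.5)/5-.5])
for a,b in (((331,231),(368,208)),):
    X,r=tri(T6(*a),Tp,S5(*b),S); d=X-np.array([*CASE[:2],0]); print(X,r,"case",d@ex,d@ey)
X2,r=tri(T6(338,158),Tp,S5(395,188),S); 
d=X2-np.array([*CASE[:2],0]); print("orig9",X2,r,d@ex,d@ey)
X3,r=tri(T6(535,467),Tp,S5(395,565),S);d=X3-np.array([*CASE[:2],0]); print("pin",X3,r,d@ex,d@ey)
# lid hinge predicted
h=fr(CASE,.1,0,.08); print("hinge",h)
# predicted projected handle for lid angle th
for th in (.1,.15,.2,.25,.3,.35):
    ph=np.radians(89)-th
    H=fr(CASE,.1-.24*np.cos(ph),0,.08+.24*np.sin(ph)); E=[fr(CASE,.1-.24*np.cos(ph),s*.055,.08+.24*np.sin(ph)) for s in(1,-1)]
    t=(proj(E,Tp)-[210,120])*6; s=(proj(E,S)-[220,100])*5
    print(th,t.round(),s.round(),H)
E
python3 - <<'E'
import cv2
a=cv2.imread("pics/s12.png")[130:300,200:560]; cv2.imwrite("pics/s12z.png",cv2.resize(a,None,fx=2.2,fy=2.2))
E
```

```text
[0.67503761 0.10634927 0.30707466] [ 0.41467972 -0.35524499 -0.70381693  0.0749477 ] case 0.07319837534533635 0.0046209394667702615
orig9 [0.7067761  0.10473879 0.30298172] [ 0.056758   -0.04902596 -0.09676958  0.01190265] 0.10490800849314286 0.006724406637655054
pin [0.60916427 0.03308363 0.06720551] [-0.46102088  0.39433712  0.68034579 -0.07149106] 0.016322863527391276 -0.07582983983625463
hinge [0.70111706 0.09863293 0.08      ]
0.1 [[205. 211.]
 [472. 236.]] [[303. 160.]
 [431. 235.]] [0.67318511 0.10191418 0.31834647]
0.15 [[202. 240.]
 [469. 265.]] [[291. 171.]
 [419. 246.]] [0.66138901 0.1032999  0.31664298]
0.2 [[200. 269.]
 [466. 295.]] [[279. 183.]
 [407. 258.]] [0.64969222 0.10467396 0.31434801]
0.25 [[197. 298.]
 [464. 324.]] [[266. 195.]
 [394. 271.]] [0.63812395 0.10603292 0.31146729]
0.3 [[195. 327.]
 [461. 353.]] [[254. 208.]
 [382. 285.]] [0.62671314 0.10737338 0.30800803]
0.35 [[193. 356.]
 [459. 381.]] [[242. 221.]
 [370. 298.]] [0.6154883  0.10869199 0.30397886]
```

View pics/s12z.png

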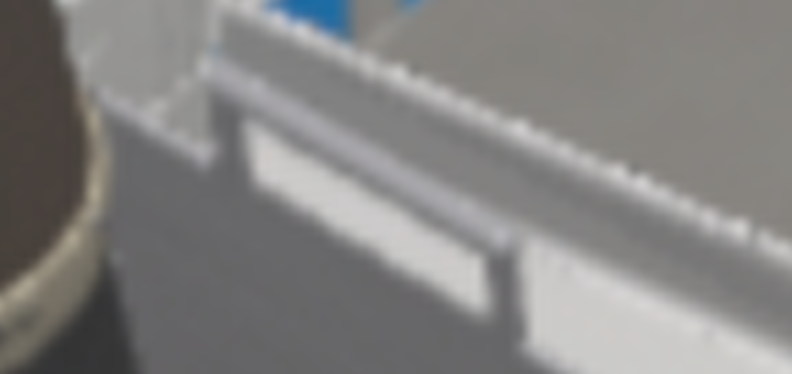

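```bash
cat >> h.py <<'E'
RH=down(173.3); OFF=.014
def hpos(th,dr=0,dz=0):
    ph=np.radians(89)-th; r=.24+dr
    return fr(CASE,.1-r*np.cos(ph),.002,.08+r*np.sin(ph)-OFF+dz)
E
python3 - <<'E'
from h import *
for z in (.40,): 
    p=hpos(.115); p[2]=z; print(p,arm.solve_ik(p,RH),arm.solve_ik(hpos(.115),RH),arm.solve_ik(hpos(.115)*[.7,.7,0]+[0,0,.42],RH))
arm.gripper_to(.05,15)
ex,ey=caxis(); o=arm.observe()
arm.move_pose(fr(CASE,-.12,.002,.40),RH); st()
p=hpos(.115);p[2]=.39
arm.move_pose(p,RH); st()
snap("s13","scene",(220,80,350,230),5); snap("t13","top",(210,120,320,240),6)
E
```

```text
[0.66987095 0.10431725 0.4       ] [ 25.28561863  18.08024874  18.98821225   0.         -90.90796351
 -31.98561863] [ 25.28561863  18.88395939   8.18325111   0.         -79.29929172
 -31.98561863] [ 32.69009462  -2.81277021  -3.01474038   0.         -89.79802983
 -39.39009462]
 t 42.16 pos [0.4826 0.1262 0.3993] q [ 37.3  -0.2  -3.1  -0.  -87.2 -43.9] F [-0.2 -0.1 -0.1] w 0.0501
 t 42.93 pos [0.6701 0.1039 0.3888] q [ 25.2  18.2  17.7   0.  -89.7 -32. ] F [-0.4  0.3  0.2] w 0.0498
```

View pics/s13.png

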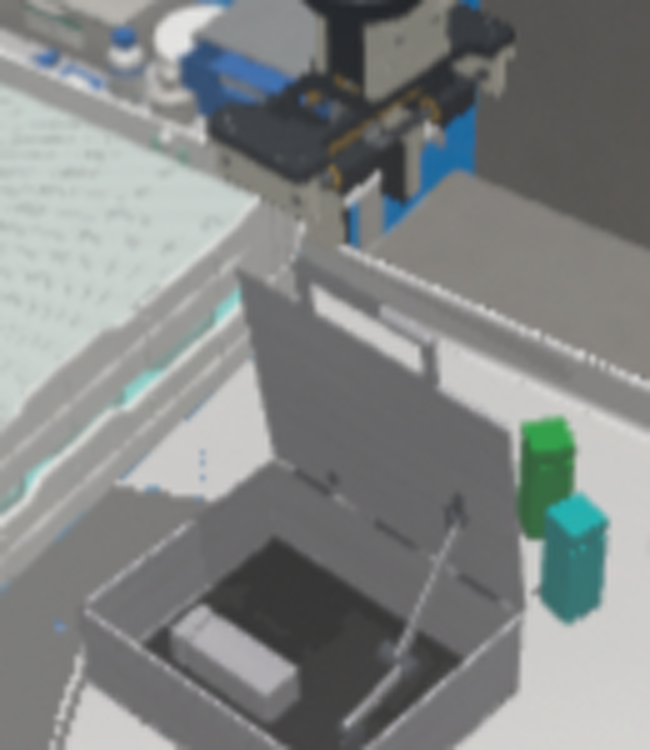

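Run:
```python
from h import *
g=arm.move_straight(hpos(.115),vel=.12,guard=6); st(str(g))
snap("s14","scene",(220,80,350,230),5)
```

```text
False t 43.9 pos [0.6702 0.1044 0.3051] q [ 25.3  18.8   8.3   0.  -79.3 -32. ] F [ 0.6 -0.1  0.2] w 0.0505
```

View pics/s14.png

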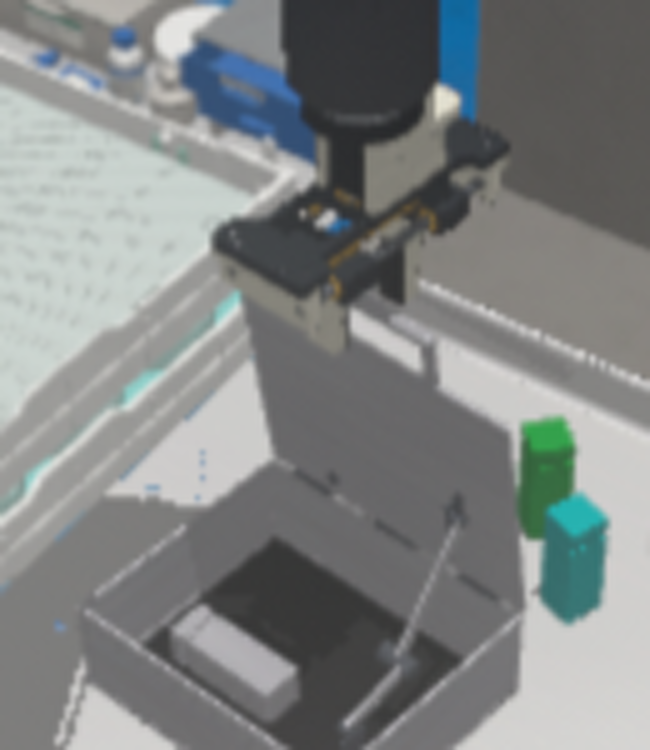

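Run:
```python
from h import *
arm.gripper_to(0,8); st("c"); arm.gripper_to(0,25); o=st("c")
th=.115; dr=0
for k in range(3):
    th+=.08
    g=arm.move_straight(hpos(th,dr),vel=.08,guard=25); o=st(f"{th:.3f} {g}")
    if g: break
```

```text
c t 44.65 pos [0.67   0.1043 0.3039] q [ 25.3  18.9   8.2   0.  -79.3 -32. ] F [ 1.9  0.6 -0.8] w 0.0116
c t 44.87 pos [0.67   0.1043 0.3039] q [ 25.3  18.9   8.2   0.  -79.3 -32. ] F [0.7 0.  0.3] w 0.0112
0.195 False t 45.26 pos [0.6502 0.1066 0.3005] q [ 26.2  17.1   5.3  -0.  -78.2 -32.9] F [-2.4  1.3 -0.4] w 0.0112
0.275 False t 45.65 pos [0.6321 0.1088 0.2958] q [ 27.1  15.5   2.5  -0.  -77.  -33.8] F [-2.4  0.6  0.4] w 0.0114
0.355 False t 46.04 pos [0.6142 0.1109 0.2894] q [ 28.1  14.   -0.4  -0.  -75.7 -34.8] F [-2.9  1.7  0.7] w 0.0111
```

Run:
```python
from h import *
ex,ey=caxis()
th=.355; dr=0
while th<1.40:
    th+=.08
    g=arm.move_straight(hpos(th,dr),vel=.08,guard=25)
    o=arm.observe(); ph=np.radians(89)-th; ur=-np.cos(ph)*ex+np.array([0,0,np.sin(ph)])
    Fr=o["wrist_force"]@ur; dr+=np.clip(.00015*Fr,-.001,.001)
    print(round(th,3),g,o["wrist_force"].round(1),"Fr",round(Fr,1),"dr",round(dr,4),round(o["gripper_width"],4),round(o["time"],1))
    if g: break
snap("s15","scene",(200,80,350,250),4.5)
```

```text
0.435 False [-2.5  2.2 -1.1] Fr 0.2 dr 0.0 0.011 46.4
0.515 False [-1.5  2.5 -2.1] Fr -0.9 dr -0.0001 0.0113 46.8
0.595 False [-0.8  2.7 -2.9] Fr -1.7 dr -0.0004 0.0109 47.2
0.675 False [-1.5  3.3 -1.9] Fr -0.2 dr -0.0004 0.0108 47.6
0.755 False [ 0.4  2.8 -4. ] Fr -2.9 dr -0.0008 0.0114 48.0
0.835 False [-2.5  4.  -3. ] Fr 0.3 dr -0.0008 0.0108 48.4
0.915 False [-0.9  3.8 -3.8] Fr -1.2 dr -0.001 0.0113 48.8
0.995 False [-0.3  5.3 -3.4] Fr -1.1 dr -0.0011 0.0111 49.2
1.075 False [-0.3  3.2 -4. ] Fr -1.2 dr -0.0013 0.0108 49.6
1.155 False [-0.7  4.8 -3.7] Fr -0.3 dr -0.0014 0.011 50.0
1.235 False [-1.5  4.8 -4. ] Fr 0.7 dr -0.0012 0.0111 50.4
1.315 False [-1.1  2.8 -3.6] Fr 0.5 dr -0.0012 0.0112 50.7
1.395 False [ 0.8  1.4 -3.1] Fr -1.1 dr -0.0013 0.011 51.1
1.475 False [-0.1  1.7 -3.6] Fr -0.0 dr -0.0013 0.0111 51.5
```

View pics/s15.png

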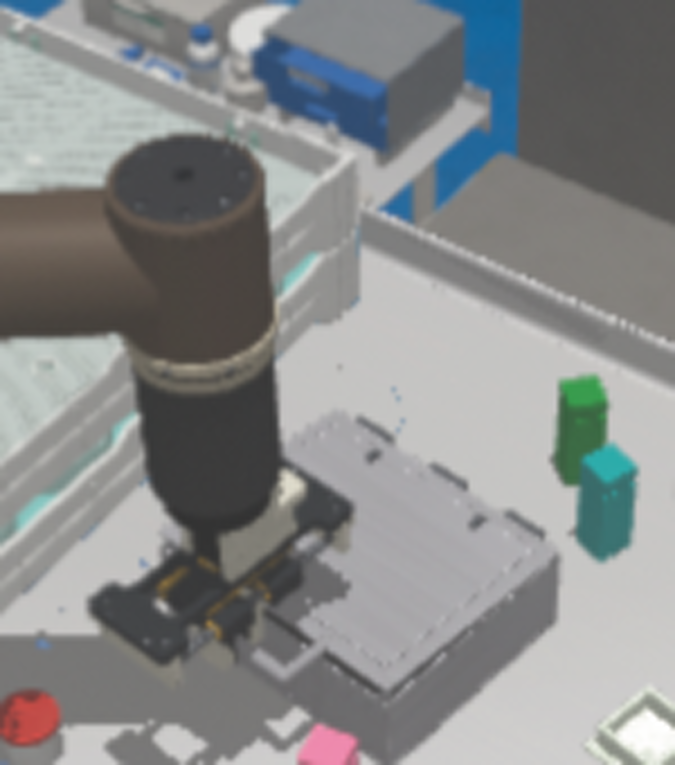

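The lid is nearly shut: the scene crop shows a small gap at the front rim, around (300,630). I'll lower it the rest of the way with a force guard.

Run:
```python
from h import *
p=hpos(1.55,-.0013); p[2]-=.006
g=arm.move_straight(p,vel=.03,guard=10); o=st(str(g))
arm.gripper_to(.026,10); o=st("open")
arm.move_straight(o["position"]+[0,0,.10],vel=.15); st()
arm.move_pose(np.array([.40,-.15,.30]),down(175)); st()
snap("s16","scene",(200,130,330,260),5.5); snap("t16","top",(200,120,420,260),3.5)
```

```text
True t 52.14 pos [0.4644 0.1285 0.0686] q [ 38.9  12.2 -35.    0.  -42.8 -45.6] F [ 0.4 -0.1  1.8] w 0.0114
open t 52.67 pos [0.4638 0.1284 0.0684] q [ 38.9  12.2 -35.   -0.1 -42.8 -45.6] F [-0.5 -0.7  0.2] w 0.0258
 t 53.49 pos [0.4632 0.1282 0.1676] q [ 38.9   5.  -27.9  -0.1 -57.1 -45.6] F [-0.8 -0.3 -0.7] w 0.0259
 t 54.69 pos [ 0.4001 -0.1495  0.2992] q [  6.2  -6.3 -21.2  -0.  -75.1 -11.2] F [-0.9 -0.   0.4] w 0.0258
```

View pics/s16.png

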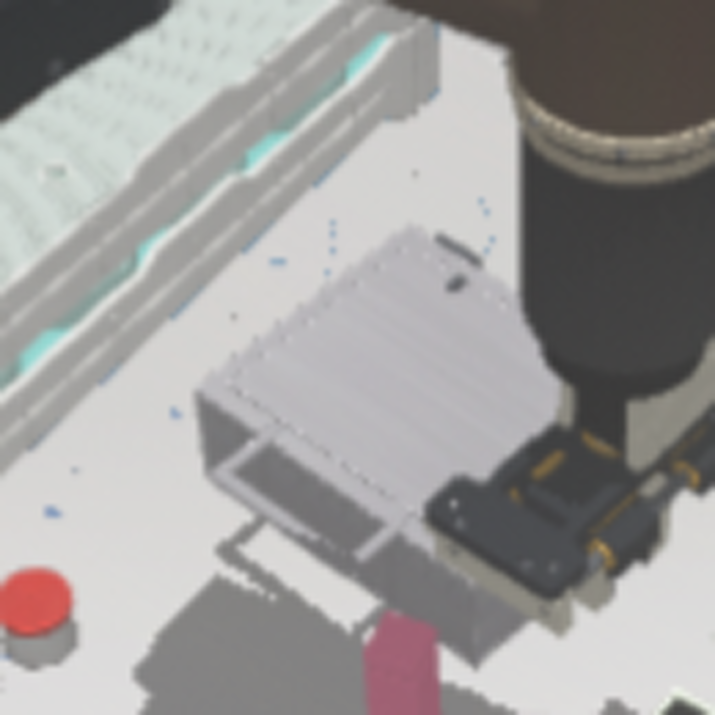

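View pics/t16.png

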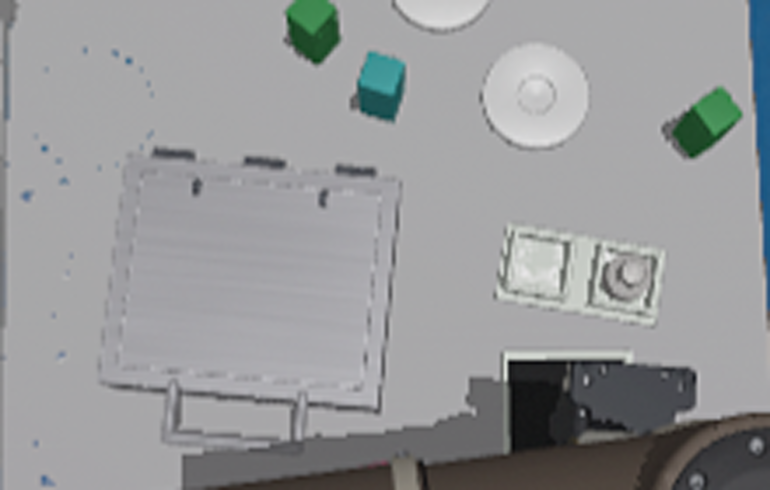

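Run:
```python
from h import *
S,Tp=cams()
for th in (1.45,1.5,1.55):
    ph=np.radians(89)-th
    E=[fr(CASE,.1-.24*np.cos(ph),s*.055,.08+.24*np.sin(ph)) for s in(1,-1)]
    print(th,((proj(E,Tp)-[200,120])*3.5).round(1).tolist(),((proj(E,S)-[200,130])*5.5).round(1).tolist())
    C=[fr(CASE,.1-.2*np.cos(ph),s*.12,.08+.2*np.sin(ph)) for s in(1,-1)]
    print("  corner",((proj(C,S)-[200,130])*5.5).round(1).tolist())
im=S["img"][190:255,225:310,::-1]; cv2.imwrite("pics/s17.png",cv2.resize(im,None,fx=9,fy=9,interpolation=cv2.INTER_CUBIC))
```

```text
1.45 [[166.2, 434.5], [298.4, 446.9]] [[216.9, 449.7], [346.6, 542.5]]
  corner [[191.2, 366.7], [473.3, 564.4]]
1.5 [[168.4, 436.2], [299.2, 448.4]] [[217.5, 463.4], [346.5, 556.2]]
  corner [[191.8, 378.1], [472.7, 575.7]]
1.55 [[170.6, 437.1], [300.1, 449.2]] [[218.8, 476.5], [347.1, 569.2]]
  corner [[192.9, 389.1], [472.6, 586.5]]
```

View pics/s17.png

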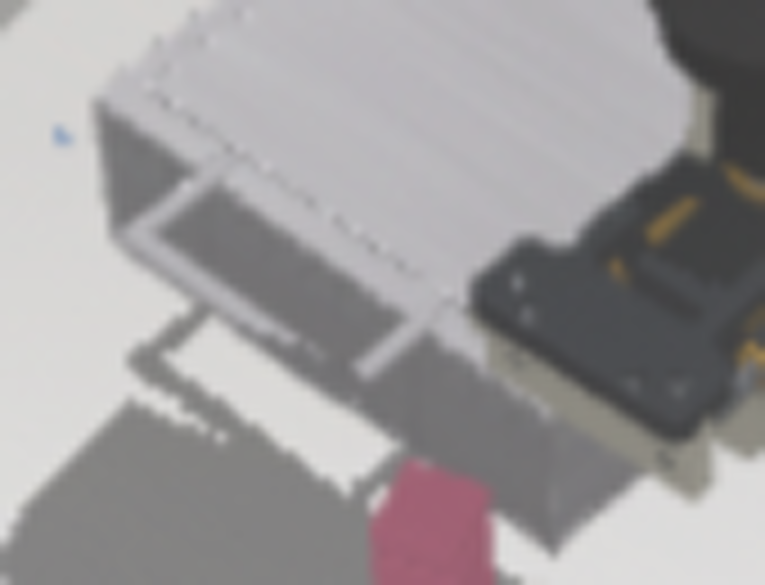

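No gap shows at the front rim, but the images can't resolve 0.04 rad well. A light press on the lid will tell whether it is seated.

Run:
```python
from h import *
arm.gripper_to(0,10)
arm.move_pose(fr(CASE,-.075,-.02,.11),RH); st()
g=arm.move_straight(fr(CASE,-.075,-.02,.07),vel=.04,guard=10); st(str(g))
arm.hold(.15); o=st("hold")
arm.move_straight(fr(CASE,-.075,-.02,.18),vel=.2); st()
arm.move_pose(np.array([.40,-.15,.30]),down(175)); st()
snap("t18","top",(200,120,420,260),3.5)
```

```text
t 56.82 pos [0.5253 0.0987 0.1108] q [ 31.7  13.5 -26.    0.  -50.4 -38.4] F [-0.3  0.6  0.4] w 0.0005
True t 57.48 pos [0.5249 0.099  0.0853] q [ 31.7  15.3 -27.6   0.  -47.1 -38.4] F [-3.5 -0.5 11.3] w 0.0005
hold t 57.63 pos [0.525  0.099  0.0853] q [ 31.7  15.3 -27.6   0.  -47.1 -38.4] F [-2.3 -0.7  9.9] w -0.0
 t 58.26 pos [0.5247 0.0992 0.1795] q [ 31.7   9.5 -20.9  -0.  -59.6 -38.4] F [-0.1 -0.6 -0.8] w 0.0006
 t 59.42 pos [ 0.4003 -0.1496  0.2992] q [  6.2  -6.3 -21.2  -0.  -75.1 -11.2] F [-0.3 -0.2  0. ] w 0.0002
```

View pics/t18.png

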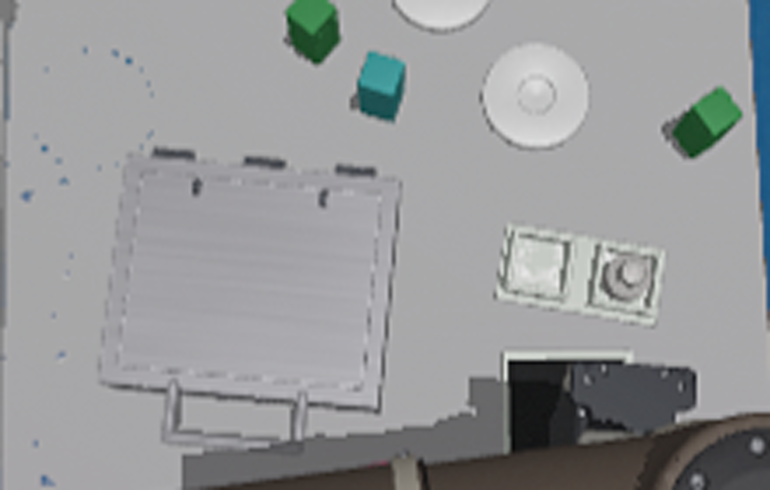

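The press met solid contact at z = 85 mm with 10 N, about where the top of a closed lid should be. The top picture hasn't changed since before the press, so the lid is seated.

```bash
python3 -c "
from plant import arm
arm.hand_in(); print(arm.observe()['time'])"
```

```text
the job is handed in; nothing more can be done
the job is handed in; nothing more can be done
```

The bar is lying on its side in the case, the stay is broken and the lid is shut. I handed the job in at about 59.5 s of the 72 s allowed; it reports no verdict.

**What I did**
- **Bar to board:** I lifted the bar out of the stand and stood it against the steel edge. I then tipped it over onto the board with closed fingers.
- **Bar to case:** I picked it up lying and laid it on its side in the case, clear of the stay strip.
- **Lid:** I pressed the knuckle down about 30 mm to break the stay. I took the lid by its handle and lowered it in steps, at about 0.25 rad/s on average, until the force guard stopped it.

**Last checks**
- **Lid seated:** The pictures show no gap at the front rim. A 10 N press on the lid met solid contact at z = 85 mm, and the top picture afterwards was the same as before. The images alone can't resolve the lid angle to 0.04 rad. The lowering stopped about 2.6 mm above the height I had calculated for the handle, which is about 0.01 rad.
- **Inside the case:** The bar and stay are now hidden under the lid. I last saw the bar lying flat, away from the stay, just before closing.
- **Other objects:** The round weight and the disc nearest the stand look unmoved in the last top picture. The second disc is only partly in that picture. The cup was last seen upright in the scene picture taken just after the lid was shut.

**Disagreements with the description**
- The bar overhung the board edge by about 27 mm instead of 12 mm, which is still inside the limit.
- The stay pin measured about 38 mm from the -y wall, against the 31 mm given.
- Pressing the knuckle also pulled the lid shut by about 0.12 rad, and I saw about 6 N of sideways force on the tool at the bottom of the press.

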